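Turn the plated test coupon with the forked spatula

TASK

The silver side of the coupon is dry: turn it over with the forked spatula so that it lies copper side up, flat on the cork pad beside the rib it rests on. Take the spatula out of its slot, lay it flat with its lip upward across the plate and the bar of its stand and let go; take it again by the handle, lift the coupon off the rib on the fork, flip it onto the middle of the pad with a quick turn of the wrist, then lay the spatula flat, lip up, on its stand again. Only the spatula may touch the coupon, which must not fall to the worktop, and the other things stay where they are.

Things in the scene. Friction and masses are not known exactly. Their poses are not given: they have to be found in the camera images.
- spatula: Loose forked spatula, about 0.16 kg. Origin on the handle's axis at the place to grip; +x toward the blade, +z normal to the blade on the lip's (upper) side. Wooden octagonal handle, 18 mm across flats (a facet every 45 deg, one facing z), x = -85 to 40 mm; neck to x = 75. Centre of mass within 10 mm of the origin. Starts on edge in the stand's slot: lip edge (-y) up, blade away from the robot, +z to the stand's +y.
- fork (a point): Middle of the spatula's tines, at x = 129 mm of the spatula, axes as its own. Steel blade 3 mm thick, in the plane of the handle's axis (z = -1.5 to 1.5): solid from spatula x = 75 to 95 mm, then two tines to x = 166, at y = 18 to 36 and -36 to -18 mm, gap 36 mm.
- lip (a point): Top of the spatula's lip, which keeps the coupon from sliding off when the blade is tilted with this side down: a wall 3 mm thick (spatula y = -39 to -36 mm) along the blade's -y edge, x = 75 to 166, up to z = 13.5 mm.
- tool_stand: Fixed tool stand; origin at worktop level, x along the stored tool, away from the robot. Base 8 mm thick, x = -83 to 143, y = -80 to 105 mm. Front plate: x = 114 to 126, y = -75 to 100, top at z = 83.5 mm. Rear bar: x = -71 to -59, y = -71 to 96, top at z = 76 mm. Between them the handle is free from below.
- stand_slot (a point): Spatula's origin when it stands in the slot: stand frame (0, 75, 85) mm (x varies by 8). The slot in the front plate is 9 mm wide, open above, its floor at z = 49 mm: lift the spatula 40 mm to clear it.
- stand_flat (a point): Where the spatula's origin lies when laid flat, blade on the front plate and handle on the rear bar, in the middle of the free part of the stand: stand frame (0, -20, 85) mm, axes as the stand's.
- drying_station: Fixed drying station; origin at worktop level in the middle of its base, x points away from the robot. Base plate 135 (x) x 245 (y) x 8 mm. Rib: white upright 50 (x) x 20 (y) mm centred at y = +50 mm, top at z = 95 mm; its foot is 70 x 34 mm up to z = 20 mm. Pad: block 120 x 120 mm centred at y = -60 mm, its cork top (116 x 116 mm) at z = 40 mm.
- rib_top (a point): Middle of the rib's top, where the coupon rests; axes as the station's.
- pad_top (a point): Middle of the cork pad's top; axes as the station's.
- coupon: Loose test coupon, 60 x 60 x 5 mm, about 0.06 kg, origin at its centre. Its +z face is silver (up at the start), its -z face copper. It rests across the rib within a few mm of the middle and overhangs it by about 20 mm on both y sides.
- beaker_100: Bystander: small glass beaker, 58 mm across, 71 mm tall, origin under its middle.
- bottle_small: Bystander: small white bottle with a blue cap, 36 mm across, 73 mm tall, origin under its middle.
- kitchen_timer: Bystander: red and white wind-up timer, 62 mm across, 37 mm tall, origin under its middle.
- crocodile_clip_0: Bystander: spring clip with red sleeves, 46 x 87 x 13 mm, origin under its middle.
- felt_buff: Bystander: grey felt wheel, 50 mm across, 12 mm tall, origin under its middle.
- marker: Bystander: white and red marker pen, 135 mm long, 16 mm thick, origin under its middle.
Not all that is in view belongs to the job. What is meant by the coupon is not purple, and is the smaller of those in its own colour.

How it is judged:
On the way, in this order (a step that is already met when the one before it is completed fails the run):
1. the spatula has been laid flat, lip up, on its stand and let go (x of spatula in the frame of tool_stand between -0.035 and 0.035 m and y of spatula in the frame of tool_stand between -0.05 and 0.045 m and z of spatula in the frame of tool_stand between 0.078 and 0.092 m and angle between spatula's own z axis and vertical below 0.12 rad and contact force between each of the arm, the fingers and spatula below 0.1 N and linear speed of spatula below 0.03 m/s), for 0.2 s.
2. the coupon is carried on the held spatula, clear of the rib (contact force between spatula and coupon above 0.05 N and contact force between the fingers and spatula above 1 N and z of coupon in the frame of drying_station above 0.107 m and contact force between coupon and drying_station below 0.02 N and angle between coupon's own z axis and vertical below 0.5 rad), for 0.1 s.
3. the coupon turns over briskly off the held, steeply tipped spatula, over the pad (angle between spatula's own z axis and vertical above 0.8 rad and contact force between the fingers and spatula above 1 N and angle between coupon's own z axis and vertical above 1.5 rad and angular speed of coupon above 1.5 rad/s and horizontal distance between coupon and pad_top below 0.08 m).
4. the coupon lies copper side up, flat on the cork pad (angle between coupon's own z axis and vertical above 3.03 rad and horizontal distance between coupon and pad_top below 0.035 m and linear speed of coupon below 0.03 m/s and z of coupon in the frame of pad_top between -0.003 and 0.007 m), for 0.2 s.
At the end, for the whole second after the job is handed in: The coupon lies still, copper side up, flat (0.11 rad) on the cork pad, centre within 35 mm of the pad's middle; the spatula lies released and still on plate and bar of its stand, lip up, level (0.12 rad), its origin within 35 mm of the stand's along x, at y = -50 to 45 mm (all of step 1 and all of step 4 and contact force between spatula and coupon below 0.05 N); the robot touches nothing.
It fails at once if the gripper or arm touches the coupon (contact force between any of the fingers, the arm and coupon above 0.2 N).
It fails at once if the coupon falls to the worktop or the station's base (height (world z) of coupon below 0.034 m).
It fails at once if the spatula is dropped to the worktop (height (world z) of spatula below 0.03 m).
It fails at once if a bystander is moved by more than 20 mm (distance of any of beaker_100, bottle_small, kitchen_timer, crocodile_clip_0, felt_buff, marker from where it was at the start of the episode above 0.02 m).
It also fails if it takes over 72 s, if anything falls off the work surface, if the arm or the gripper's body presses on something with over 40 N, if the wrist force passes 120 N, or if a joint passes its speed limit or range.

ROBOT

A 7-joint arm with a two-finger parallel gripper is mounted at the origin on a cart in front of the work surface, level with it; the furniture and walls round the work are solid. World frame = base frame: x ahead of the robot, y to its left, z up, the work surface at z = 0. Lengths are in m, angles in rad, forces in N, time in s.
With the tool pointing down it reaches from about 0.425 to 0.875 m from the base axis. Payload 4.7 kg.
Tool frame: the origin (TCP) lies between the finger pads; the fingertips stand 14 mm ahead of it and the grasp point (between the pads) lies 5 mm behind it; z points along the fingers, y is the line along which they close (so a half turn about z gives the same grasp; the last joint's range is limited). The gripper opens to 87 mm and grips with 3 to 60 N. Pads are 19 mm wide; open, the fingers measure 117 mm over their backs; the gripper's body (75 mm by 190 mm) begins 51 mm behind the grasp point.
Start: joints at [0.014, 0.321, -0.07, 1.45, 0.023, 1.371, -0.057], TCP at [0.65, -0, 0.237] pointing down, gripper open.
Joint ranges: [-2.86, 2.86], [-0.3, 2.09], [-1.38, 1.24], [0.06, 2.45], [-1.56, 4.7], [0.09, 2.05], [-2.69, 2.69]. Speed limits (rad/s): [2.57, 2.57, 3.14, 3.14, 3.14, 3.14, 3.14].

INTERFACE

Orientations are given as a rotation vector (axis times angle).
In Python, from bench import ctrl gives the robot as it stands.
- The arm moves only by the tool step_arm, never from a script. Its argument "commands" is a list of rows, each an object with "travel": the shift along the tool's x, y, z in m, a list of three; "turn": the turn, a rotation vector about the tool's x, y, z in degrees, a list of three. A call has 1 to 5 rows; each row is the pose to reach, as a shift and turn from the pose commanded when the call began, along the tool's axes at that moment; what a row does not reach only later rows make up. A row lasts 1/10 s, in which the tool goes at most 50 mm and 8.59 degrees, less where a joint would pass 70% of its speed; a pose out of reach is approached as far as the arm can. A call with a gripper value outside its range is refused whole. "gripper" is the opening, from 0 (shut) to 1 (fully open), set as the call begins (left out, the last holds). The fingers move at their own pace and stop on an object; "force" is the grip in N (left out, the last holds). Time passes only in rows, so rows that repeat a pose let the fingers close. It gives the time, the measured TCP pose, the force, the opening and the grip force at its end, in the units of the state.
- ctrl.get_state(): the state, without advancing time (a new reading comes with each control period).
- ctrl.get_image(name): name is "scene" or "side" or "wrist"; returns the picture (420x560x3 uint8, red, green, blue); there is no depth.
- ctrl.camera_model(name): a dict with "fx", "fy", "cx", "cy" (pixels), "R" (3x3) and "t" (3): a world point X has camera coordinates R X + t; the wrist camera has in their place "T_tool_cam" (4x4, takes a point from camera to tool coordinates, whose origin is the TCP and whose axes are the flange's). Camera axes: x right, y down, z forward; pixel columns grow to the right and rows downward; lengths in m; the calibration is good to about 2 mm. A picture is of the moment at which its call begins: read the wrist's pose just before it. camera_model takes no time and is no camera call.
- ctrl.close_job(): hands the job in; it is judged then, once.
The state is a dict: "time": time; "joint_positions": joint angles; "qd": joint speeds; "joint_torque": joint torques, N m; "position": TCP position; "tool_rot": TCP orientation; "ft_force": force on the tool from outside, world axes, zero at the start; "torque": the same for the moment, N m; "grip_width": opening from 0.0 (shut) to 1.0 (fully open); "grip_force": force on a finger pad.
Only numpy, scipy, OpenCV 4.12 (cv2) and the standard library are available. Lean on these libraries where they do the work, as an engineer would, in place of code of your own. Each camera call takes 0.05 s, during which the arm holds its last target. There are 200 camera calls.

## Working session

There is one attempt and no reset: what is moved stays moved. The work goes in short steps, Python scripts to look and compute and a tool call to move; the robot and the scene stay as the last step left them, time stands still between calls to the robot, and variables do not carry over. Pictures are saved under pics/ and viewed, at most 10 in all, crops included, and the job is handed in when it is done.

Besides the shell and the picture viewer there is one more tool, called after ">>>" as a command line: name --argument value ..., lists and objects as JSON in quotes. step_arm: Moves the arm, as the interface text tells. Its arguments: {"type":"object","properties":{"commands":{"type":"array"},"gripper":{"type":"number"},"force":{"type":"number"}},"required":["commands"]}

```bash
ls; mkdir -p pics; python3 - <<'E'
from bench import ctrl
import cv2,json
for n in("scene","side"):
    cv2.imwrite(f"pics/{n}0.png",ctrl.get_image(n)[:,:,::-1]); m=ctrl.camera_model(n); print(n,m)
print(ctrl.camera_model("wrist")); print(ctrl.get_state())
E
```

```text
pics
scene {'fx': 404.81764527206406, 'fy': 404.81764527206406, 'cx': 280.73647941460104, 'cy': 207.3703639038367, 'R': array([[ 0.63831101, -0.76971222, -0.01010658],
       [-0.35208162, -0.28025035, -0.89302759],
       [ 0.68454188,  0.57358769, -0.44988841]]), 't': array([-0.24494611,  0.25640477,  0.92881157])}
side {'fx': 445.2014766412005, 'fy': 445.2014766412005, 'cx': 273.2510566523109, 'cy': 204.56541640920366, 'R': array([[-0.99929099, -0.0371546 ,  0.00608783],
       [-0.03108297,  0.72289112, -0.69026247],
       [ 0.02124559, -0.68996229, -0.72353345]]), 't': array([0.46326497, 0.01783912, 1.69541308])}
{'fx': 345.63365416286126, 'fy': 345.63365416286126, 'cx': 280.1023493047013, 'cy': 211.39949057539926, 'T_tool_cam': array([[ 5.55416004e-04, -9.55182366e-01, -2.96017465e-01,
         8.23541471e-02],
       [ 9.99999842e-01,  5.55749793e-04,  8.30137300e-05,
         5.52220047e-04],
       [ 8.52183937e-05, -2.96017464e-01,  9.55182524e-01,
        -1.46500412e-01],
       [ 0.00000000e+00,  0.00000000e+00,  0.00000000e+00,
         1.00000000e+00]])}
{'time': 0.1, 'joint_positions': array([ 0.01410347,  0.3217716 , -0.07010049,  1.45157432,  0.0225708 ,
        1.37076824, -0.05694114]), 'qd': array([-0.00088775, -0.00246817, -0.0003212 , -0.0024657 , -0.0007388 ,
        0.00025236, -0.00072759]), 'joint_torque': array([ 1.37795760e-04, -4.92569017e+01, -4.06077392e-01, -3.13399816e+01,
       -6.42974046e-02,  3.95253638e-02,  6.49213871e-05]), 'position': array([ 6.49528064e-01, -2.92414425e-05,  2.35545497e-01]), 'tool_rot': array([-2.22061151e+00, -2.22059566e+00,  1.99031020e-03]), 'ft_force': array([-0.57215556, -0.27884855,  0.70050144]), 'torque': array([-0.02736587, -0.02111841,  0.0232193 ]), 'grip_force': 0.0, 'grip_width': 0.9982221643043426}
```

View pics/scene0.png

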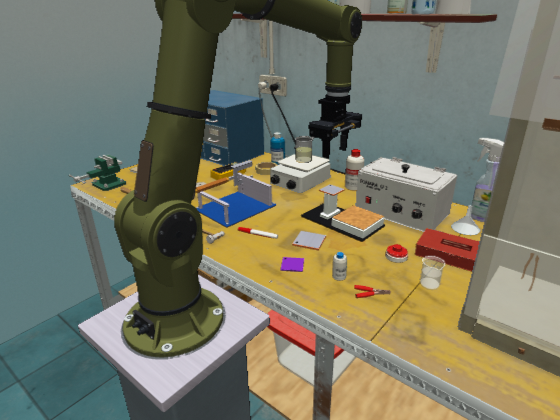

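View pics/side0.png

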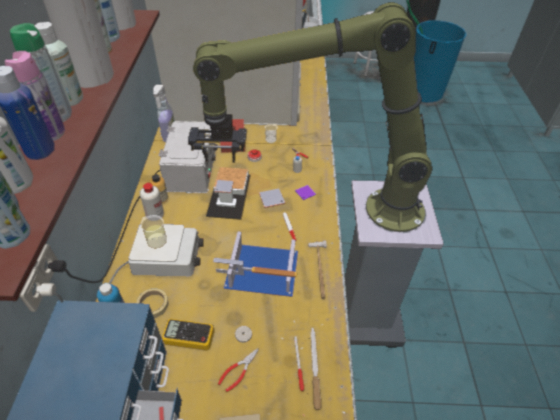

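The scene view shows the blue stand at (235,205), the rib with a silver plate at (331,189) and the pad at (358,222). In the side view these are at (262,270), (227,188) and (232,178).

Three plates could be the coupon: silver on the rib at scene (331,189), larger silver on the bench at (309,240), and purple at (292,265). The one on the rib fits because it is the smaller silver plate.

```bash
cat > h.py <<'E'
import numpy as np, cv2
from bench import ctrl
from scipy.spatial.transform import Rotation as Ro
def cam(n,st=None):
    m=ctrl.camera_model(n); K=np.array([[m['fx'],0,m['cx']],[0,m['fy'],m['cy']],[0,0,1]])
    if n=='wrist':
        st=st or ctrl.get_state(); T=np.eye(4); T[:3,:3]=Ro.from_rotvec(st['tool_rot']).as_matrix(); T[:3,3]=st['position']
        W=np.linalg.inv(T@m['T_tool_cam']); return K,W[:3,:3],W[:3,3]
    return K,np.array(m['R']),np.array(m['t'])
def onplane(c,px,z):
    K,R,t=c; px=np.atleast_2d(px).astype(float); o=-R.T@t
    d=np.c_[px,np.ones(len(px))]@np.linalg.inv(K).T@R
    return o+d*((z-o[2])/d[:,2])[:,None]
def proj(c,X):
    K,R,t=c; p=(np.atleast_2d(X)@R.T+t)@K.T; return p[:,:2]/p[:,2:]
def mask(im,lo,hi):
    return cv2.inRange(cv2.cvtColor(im,cv2.COLOR_RGB2HSV),np.array(lo),np.array(hi))
def big(m):
    cs,_=cv2.findContours(m,cv2.RETR_EXTERNAL,cv2.CHAIN_APPROX_NONE); return max(cs,key=cv2.contourArea)[:,0]
def rect(c,m,z):
    P=onplane(c,big(m),z)[:,:2]; r=cv2.minAreaRect((P*1000).astype(np.float32)); return np.round(r[0],1),np.round(r[1],1),round(r[2],1)
E
python3 - <<'E'
from h import *
a={n:cv2.imread(f"pics/{n}0.png")[:,:,::-1] for n in("scene","side")}
for n in a:
    c=cam(n); im=np.ascontiguousarray(a[n])
    print(n,'blue',rect(c,mask(im[:, :],(108,150,60),(125,255,255))*(np.indices(im.shape[:2])[0]<(240 if n=='scene' else 296)).astype(np.uint8)*(1 if n=='scene' else (np.indices(im.shape[:2])[1]>200).astype(np.uint8)) ,.008))
    w=np.zeros(im.shape[:2],np.uint8)
    if n=='scene': w[200:240,330:390]=1
    else: w[160:192,212:252]=1
    print('pad',rect(c,mask(im,(5,90,120),(18,255,255))*w,.04))
s=a['scene'][170:245,190:400]; cv2.imwrite('pics/crop1.png',cv2.resize(np.ascontiguousarray(s[:,:,::-1]),None,fx=3.7,fy=3.7,interpolation=cv2.INTER_CUBIC)); 
s=a['side'][150:300,195:310]; cv2.imwrite('pics/crop2.png',cv2.resize(np.ascontiguousarray(s[:,:,::-1]),None,fx=4,fy=4,interpolation=cv2.INTER_CUBIC))
E
```

```text
scene blue (array([484.7, 292.9]), array([185.4, 221.3]), 84.8)
pad (array([ 633.8, -109.1]), array([117.3, 119.5]), 86.4)
side blue (array([490.8, 354.8]), array([ 68.5, 172.3]), 84.1)
pad (array([ 636.5, -110.1]), array([116.4, 117.6]), 86.4)
```

View pics/crop1.png

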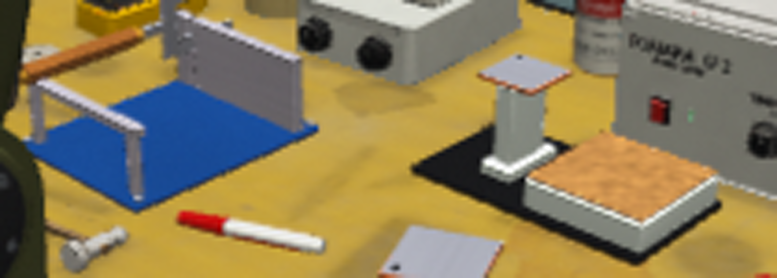

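View pics/crop2.png

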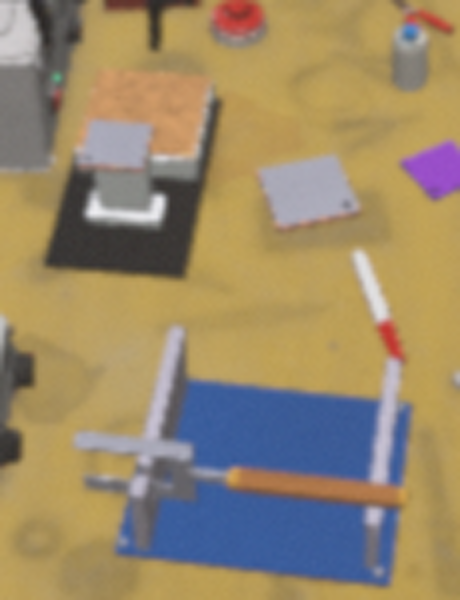

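The crops show a small silver plate with copper edges on the rib (crop1 (522,72)), a larger silver plate on the bench (440,250), the pad, and the stand with the spatula on edge in its far-side slot. So the coupon is the plate on the rib.

```bash
cat >> h.py <<'E'
Rz=lambda d: Ro.from_euler('z',d,degrees=True)
ST=dict(p=np.array([.4537,.2832,0]),yaw=-5.2)   # stand
SA=dict(p=np.array([.6375,-.049,0]),yaw=-3.6)   # station
def w(F,p): return F['p']+Rz(F['yaw']).apply(np.array(p)/1000.)
def tool(yaw,phi): # tool x along frame x, phi = tilt of pointing direction from down toward +y
    return Rz(yaw)*Ro.from_euler('x',phi,degrees=True)*Ro.from_matrix(np.diag([1.,-1,-1]))
def go(F,p,phi,back=0,st=None,yaw=None):
    """handle-axis point p (mm, frame F) at the grasp point; back mm of standoff. prints travel(mm), turn(deg) from measured pose"""
    st=st or ctrl.get_state(); R0=Ro.from_rotvec(st['tool_rot']); R1=tool(F['yaw'] if yaw is None else yaw,phi)
    P=w(F,p)+R1.apply([0,0,(5-back)/1000.])
    print('travel mm',np.round(R0.inv().apply(P-st['position'])*1000,1),'turn',np.round((R0.inv()*R1).as_rotvec(degrees=True),1),'t',st['time'])
def where(F,st=None):
    st=st or ctrl.get_state(); R=Ro.from_rotvec(st['tool_rot']); g=st['position']-R.apply([0,0,.005])
    e=(Rz(F['yaw']).inv()*R*Ro.from_matrix(np.diag([1.,-1,-1]))).as_euler('ZYX',degrees=True)
    print('grasp mm',np.round(Rz(F['yaw']).inv().apply(g-F['p'])*1000,1),'yaw,pitch,phi',np.round(e,1),'grip',round(st['grip_width'],3),round(st['grip_force'],1),'F',np.round(st['ft_force'],1),'t',round(st['time'],2),'q',np.round(st['joint_positions'],2))
E
python3 - <<'E'
from h import *
c=cam('scene')
for n,p in dict(bottle=(340,278),timer=(397,260),beaker=(432,285),clip=(373,293),purple=(292,265),silver=(309,240),marker0=(240,230),marker1=(277,236)).items(): print(n,np.round(onplane(c,p,0)[0],3))
# coupon on rib: side + scene projections of predicted corners vs mask
for n in('scene','side'):
    c=cam(n); print(n,np.round(proj(c,[w(SA,(x,50+y,100)) for x,y in((-30,-30),(30,-30),(30,30),(-30,30))]).tolist()).tolist(),
     'handle ends',np.round(proj(c,[w(ST,(-85,75,85)),w(ST,(40,75,85)),w(ST,(120,-75,83.5)),w(ST,(-65,-71,76)),w(ST,(-65,96,76))])).tolist())
go(ST,(0,75,85),-45,150); go(ST,(0,75,200),0,0)
E
```

```text
bottle [ 0.371 -0.212  0.   ]
timer [ 0.542 -0.291 -0.   ]
beaker [ 0.493 -0.41   0.   ]
clip [ 0.37  -0.309  0.   ]
purple [ 0.339 -0.078  0.   ]
silver [ 0.475 -0.036  0.   ]
marker0 [0.387 0.171 0.   ]
marker1 [0.432 0.055 0.   ]
scene [[332.0, 195.0], [343.0, 189.0], [329.0, 184.0], [317.0, 190.0]] handle ends [[195.0, 191.0], [225.0, 181.0], [270.0, 186.0], [227.0, 205.0], [197.0, 190.0]]
side [[235.0, 180.0], [219.0, 179.0], [216.0, 190.0], [232.0, 192.0]] handle ends [[297.0, 272.0], [258.0, 268.0], [241.0, 230.0], [295.0, 238.0], [290.0, 279.0]]
travel mm [ 460.  -179.7   48.3] turn [-34.  -37.1  89.8] t 0.1
travel mm [ 357.9 -189.    40.9] turn [-0.1  0.1 95.2] t 0.1
```

>>> step_arm --commands '[{"travel": [0.24, -0.12, 0], "turn": [0, 0, 42]}, {"travel": [0.24, -0.12, 0], "turn": [0, 0, 42]}, {"travel": [0.24, -0.12, 0], "turn": [0, 0, 42]}, {"travel": [0.24, -0.12, 0], "turn": [0, 0, 42]}, {"travel": [0.24, -0.12, 0], "turn": [0, 0, 42]}]'

```text
time: 0.6
position: [0.542, 0.2152, 0.2362]
tool_rot: [2.863, 1.294, -0.001]
ft_force: [0.7, 0.3, -0.9]
grip_width: 1.003
grip_force: 0.0
```

>>> step_arm --commands '[{"travel": [0, 0, -0.02], "turn": [0, 0, 42]}, {"travel": [0, 0, -0.02], "turn": [0, 0, 42]}, {"travel": [0, 0, -0.02], "turn": [0, 0, 42]}, {"travel": [0, 0, -0.02], "turn": [0, 0, 42]}, {"travel": [0, 0, -0.02], "turn": [0, 0, 42]}]'

```text
time: 1.1
position: [0.5431, 0.2136, 0.2561]
tool_rot: [3.136, 0.182, -0.001]
ft_force: [-0.3, 0.9, -0.3]
grip_width: 1.001
grip_force: 0.0
```

```bash
python3 - <<'E'
from h import *
where(ST); st=ctrl.get_state(); im=ctrl.get_image('wrist'); cv2.imwrite('pics/w1.png',im[:,:,::-1])
go(ST,(0,75,85),-45,130); c=cam('wrist',st)
b=mask(im,(108,150,60),(125,255,255)); print('blue',rect(c,b,.008))
E
```

```text
grasp mm [ 95.4 -61.2 261.1] yaw,pitch,phi [11.8  0.  -0. ] grip 1.001 0.0 F [-0.3  0.9 -0.3] t 1.1 q [-0.35  0.17 -0.08  1.59  0.01  1.38 -1.89]
travel mm [ -48.4 -239.3   82.6] turn [-44.8  -4.5  11. ] t 1.15
blue (array([471.1, 299.7]), array([177.9, 180.8]), 83.7)
```

View pics/w1.png

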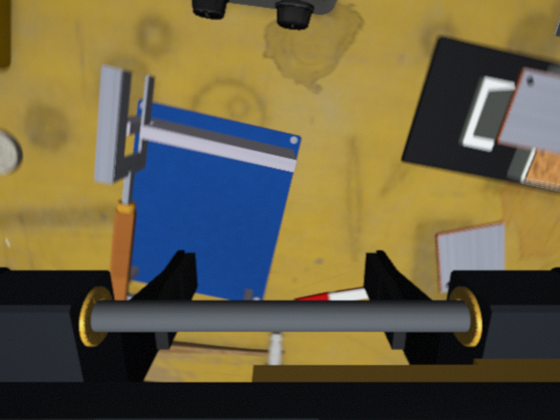

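The wrist view shows the plate top running from (147,125) to (296,163), the handle from (125,207) down to (119,290), and the blade at (113,125). I'll check these against the stand pose.

```bash
python3 - <<'E'
from h import *
st=ctrl.get_state(); c=cam('wrist',st)
inv=lambda P: np.round(Rz(ST['yaw']).inv().apply(P-ST['p'])*1000,1)
print('plate top R corner rear/front',inv(onplane(c,[(299,160),(295,171),(146,136),(150,124)],.0835)).tolist())
im=cv2.imread('pics/w1.png')[:,:,::-1]; im=np.ascontiguousarray(im)
m=mask(im,(5,120,60),(18,255,220)); m[:, :95]=0;m[:,140:]=0;m[:205]=0;m[292:]=0
for r in range(215,292,15):
    x=np.where(m[r])[0]; print(r,x.min(),x.max(),inv(onplane(c,[(x.mean(),r)],.085))[0])
x=[(0,0)]
print('blade edge-top ends',inv(onplane(c,[(113,67),(104,182)],.121)).tolist())
E
```

```text
plate top R corner rear/front [[131.0, -71.2, 83.5], [120.3, -69.8, 83.5], [124.4, 69.2, 83.5], [135.7, 66.6, 83.5]]
215 114 134 [45.4 82.9 85. ]
230 113 133 [29.6 82.8 85. ]
245 112 131 [13.3 83.2 85. ]
260 111 129 [-3.4 83.6 85. ]
275 110 128 [-20.5  83.4  85. ]
290 113 127 [-37.7  81.3  85. ]
blade edge-top ends [[176.7, 84.7, 121.0], [85.9, 86.8, 121.0]]
```

>>> step_arm --commands '[{"travel": [-0.04, -0.23, 0.03], "turn": [-42, -4, 9]}, {"travel": [-0.04, -0.23, 0.03], "turn": [-42, -4, 9]}, {"travel": [-0.04, -0.23, 0.03], "turn": [-42, -4, 9]}, {"travel": [-0.04, -0.23, 0.03], "turn": [-42, -4, 9]}, {"travel": [-0.04, -0.23, 0.03], "turn": [-42, -4, 9]}]'

```text
time: 1.65
position: [0.4734, 0.4408, 0.2262]
tool_rot: [2.406, -0.045, -0.032]
ft_force: [1.9, 0.4, -0.5]
grip_width: 1.001
grip_force: 0.0
```

```bash
python3 - <<'E'
from h import *
where(ST);go(ST,(0,75,85),-45,70);go(ST,(0,75,85),-45,0)
E
```

```text
grasp mm [  5.3 162.1 229.9] yaw,pitch,phi [  2.8   0.6 -42.1] grip 1.001 0.0 F [ 1.9  0.4 -0.5] t 1.65 q [-0.92  0.79 -0.12  0.97  0.45  2.04 -2.57]
travel mm [ -6.3 -36.1  95.8] turn [-2.9 -1.5  2.5] t 1.65
travel mm [ -8.2 -32.7 165.7] turn [-2.9 -1.5  2.5] t 1.65
```

```bash
cat > kin.py <<'E'
import numpy as np, itertools
from scipy.spatial.transform import Rotation as Ro
from scipy.optimize import least_squares
def fk(q,s,L,C):
    h,d,L1,e,L2,L3=L; R=Ro.identity(); p=np.array([0,0,h])
    R=R*Ro.from_euler('z',s[0]*q[0]); p=p+R.apply([d,0,0]); R=R*Ro.from_euler('y',q[1])*Ro.from_euler('z',s[1]*q[2]); p=p+R.apply([e,0,L1])
    R=R*Ro.from_euler('y',q[3])*Ro.from_euler('z',s[2]*q[4]); p=p+R.apply([-e,0,L2])
    R=R*Ro.from_euler('y',q[5])*Ro.from_euler('z',s[3]*q[6]); p=p+R.apply([0,0,L3])
    return p,R*Ro.from_euler('z',C)
D=[([.01410347,.3217716,-.07010049,1.45157432,.0225708,1.37076824,-.05694114],[.649528,-.00003,.235545],[-2.2206,-2.2206,.002]),
([-.35,.17,-.08,1.59,.01,1.38,-1.89],[.5431,.2136,.2561],[3.136,.182,-.001]),
([-.92,.79,-.12,.97,.45,2.04,-2.57],[.4734,.4408,.2262],[2.406,-.045,-.032])]
def fit(D):
    best=None
    for s in itertools.product((-1,1),repeat=4):
        f=lambda x:np.concatenate([np.r_[(p:=fk(q,s,np.r_[x[0],0,x[1],0,x[2:4]],x[4]))[0]-P, .3*(p[1].inv()*Ro.from_rotvec(r)).as_rotvec()] for q,P,r in D])
        for c in(0,np.pi/2,-np.pi/2,np.pi):
            o=least_squares(f,[.3,.4,.4,.25,c])
            if best is None or o.cost<best[0]: best=(o.cost,s,o.x,o.fun)
    return best
if __name__=='__main__':
    b=fit(D); print(b[0],b[1],np.round(b[2],4)); print(np.round(b[3].reshape(-1,6)*1000,1))
E
python3 kin.py; python3 -c "
from h import *
where(ST)"
```

```text
0.0007535775472514519 (-1, -1, -1, -1) [0.2372 0.5446 0.4945 0.4194 1.5714]
[[  5.7  25.2  -0.2   0.   -0.   -0.2]
 [-15.1  22.9   5.7  -1.3  -0.5  -1.5]
 [ -2.6  -1.9  -5.5   2.3   1.9   1.7]]
grasp mm [  5.3 162.1 229.9] yaw,pitch,phi [  2.8   0.6 -42.1] grip 1.001 0.0 F [ 1.9  0.4 -0.5] t 1.65 q [-0.92  0.79 -0.12  0.97  0.45  2.04 -2.57]
```

```bash
cat > ik.py <<'E'
import numpy as np
from scipy.spatial.transform import Rotation as Ro
from scipy.optimize import least_squares
from kin import D
def fk(q,x):
    h,L1,L2,L3,yo,e=x; q=np.asarray(q); z=lambda a:Ro.from_euler('z',-a); y=lambda a:Ro.from_euler('y',a)
    R=z(q[0])*y(q[1])*z(q[2]); p=np.array([0,0,h])+R.apply([e,yo,L1])
    R=R*y(q[3])*z(q[4]); p=p+R.apply([-e,0,L2]); R=R*y(q[5])*z(q[6]); return p+R.apply([0,0,L3]),R*Ro.from_euler('z',np.pi/2)
o=least_squares(lambda x:np.concatenate([fk(q,x)[0]-np.array(P) for q,P,r in D]),[.24,.5,.5,.4,.02,0]); X=o.x
LO=np.array([-2.86,-.3,-1.38,.06,-1.56,.09,-2.69]);HI=np.array([2.86,2.09,1.24,2.45,4.7,2.05,2.69])
def ik(P,R,q0):
    best=None
    f=lambda q:np.r_[(a:=fk(q,X))[0]-P,.3*(a[1].inv()*R).as_rotvec(),.003*(q-q0)]
    for k in range(4):
        g=np.clip(q0+(0 if k==0 else np.random.default_rng(k).normal(0,.4,7)),LO+.03,HI-.03)
        r=least_squares(f,g,bounds=(LO+.02,HI-.02)); 
        if best is None or r.cost<best.cost: best=r
    q=best.x; return q,np.abs(f(q)[:6]).max()*1000,np.minimum(q-LO,HI-q).min()
if __name__=='__main__':
    from h import *
    print(np.round(X,4),np.round(o.fun*1000,1))
    cases=[('slot',ST,(0,75,85),(-45,)),('lifted',ST,(0,75,140),(-45,)),('mid',ST,(0,-20,150),(-45,0,45)),('flat',ST,(0,-20,85),(45,-45)),
      ('rib',SA,(-129,50,87),(-45,)),('flip',SA,(-129,-10,95),(-45,0,30,60,75))]
    for B in(0,180):
        q=np.array(D[2][0]); 
        if B: q[6]+=np.pi
        for n,F,p,ph in cases:
            for a in ph:
                R=tool(F['yaw'],a)*Ro.from_euler('z',B,degrees=True); P=w(F,p)+R.apply([0,0,.005])
                q,er,mg=ik(P,R,q); print(B,n,a,np.round(q,2),'err',round(er,1),'margin',round(mg,2))
E
python3 ik.py
```

```text
[ 0.2624  0.4543  0.5273  0.3458 -0.0273 -0.0101] [-0.8 -0.6 -0.8  0.3  1.   0.9  0.3 -0.  -0. ]
0 slot -45 [-0.92  0.78 -0.02  1.3   0.39  1.76 -2.67] err 0.0 margin 0.02
0 lifted -45 [-0.92  0.72 -0.02  1.28  0.4   1.83 -2.64] err 0.0 margin 0.05
0 mid -45 [-0.87  0.56  0.01  1.51  0.43  1.73 -2.6 ] err 0.0 margin 0.09
0 mid 0 [-0.67  0.12  0.1   1.87 -0.01  1.15 -2.23] err 0.0 margin 0.42
0 mid 45 [-0.38  0.06  0.29  2.17 -0.98  1.02 -1.17] err 0.1 margin 0.28
0 flat 45 [-0.36  0.19  0.27  2.2  -1.1   0.96 -0.99] err 0.0 margin 0.25
0 flat -45 [-1.45  0.85  0.86  1.54 -0.04  1.54 -2.26] err 0.0 margin 0.38
0 rib -45 [-1.27  0.73  0.99  1.83  0.14  1.2  -2.03] err 0.0 margin 0.25
0 flip -45 [-1.24  0.68  1.03  1.89  0.18  1.13 -1.98] err 0.0 margin 0.21
0 flip 0 [-0.84  0.29  0.99  1.95 -0.27  1.05 -1.36] err 0.0 margin 0.25
0 flip 30 [-0.34  0.41  0.83  1.9  -0.8   1.32 -0.79] err 0.1 margin 0.41
0 flip 60 [ 0.07  0.69  0.63  1.81 -1.11  1.73 -0.48] err 0.0 margin 0.32
0 flip 75 [ 0.21  0.83  0.52  1.75 -1.2   1.92 -0.4 ] err 0.0 margin 0.13
180 slot -45 [-0.87  0.78 -0.1   1.3   
[... 249 characters left out ...]
 0.0 margin 0.42
180 mid 45 [-0.31  0.06  0.21  2.17 -0.98  1.01  1.97] err 0.1 margin 0.28
180 flat 45 [-0.29  0.18  0.2   2.2  -1.09  0.95  2.15] err 0.0 margin 0.25
180 flat -45 [-1.39  0.81  0.76  1.54  0.03  1.55  0.82] err 0.0 margin 0.48
180 rib -45 [-1.22  0.67  0.9   1.83  0.21  1.22  1.05] err 0.0 margin 0.34
180 flip -45 [-1.18  0.63  0.95  1.89  0.26  1.15  1.1 ] err 0.0 margin 0.29
180 flip 0 [-0.78  0.26  0.92  1.95 -0.24  1.05  1.75] err 0.1 margin 0.32
180 flip 30 [-0.3   0.39  0.78  1.9  -0.78  1.31  2.34] err 0.1 margin 0.35
180 flip 60 [ 0.1   0.67  0.59  1.81 -1.09  1.71  2.65] err 0.0 margin 0.04
180 flip 75 [ 0.42  0.77  0.26  1.74 -1.07  1.79  2.67] err 0.1 margin 0.02
```

>>> step_arm --commands '[{"travel": [0, 0, 0], "turn": [0, 0, -42.5]}, {"travel": [0, 0, 0], "turn": [0, 0, -42.5]}, {"travel": [0, 0, 0], "turn": [0, 0, -42.5]}, {"travel": [0, 0, 0], "turn": [0, 0, -42.5]}, {"travel": [0, 0, 0], "turn": [0, 0, -42.5]}]'

```text
time: 2.15
position: [0.4758, 0.4372, 0.2255]
tool_rot: [2.292, 0.848, -0.374]
ft_force: [-0.0, -0.5, 0.3]
grip_width: 0.996
grip_force: 0.0
```

>>> step_arm --commands '[{"travel": [0, 0, 0], "turn": [0, 0, -42.5]}, {"travel": [0, 0, 0], "turn": [0, 0, -42.5]}, {"travel": [0, 0, 0], "turn": [0, 0, -42.5]}, {"travel": [0, 0, 0], "turn": [0, 0, -42.5]}, {"travel": [0, 0, 0], "turn": [0, 0, -42.5]}]'

```text
time: 2.65
position: [0.4758, 0.4371, 0.2258]
tool_rot: [1.898, 1.682, -0.685]
ft_force: [-0.1, 0.0, 0.8]
grip_width: 1.003
grip_force: 0.0
```

>>> step_arm --commands '[{"travel": [0, 0, 0], "turn": [0, 0, -42.5]}, {"travel": [0, 0, 0], "turn": [0, 0, -42.5]}, {"travel": [0, 0, 0], "turn": [0, 0, -42.5]}, {"travel": [0, 0, 0], "turn": [0, 0, -42.5]}, {"travel": [0, 0, 0], "turn": [0, 0, -42.5]}]'

```text
time: 3.15
position: [0.4758, 0.4371, 0.2258]
tool_rot: [1.229, 2.391, -0.943]
ft_force: [0.4, -0.6, -0.7]
grip_width: 1.004
grip_force: 0.0
```

>>> step_arm --commands '[{"travel": [0, 0, 0], "turn": [0, 0, -42.5]}, {"travel": [0, 0, 0], "turn": [0, 0, -42.5]}, {"travel": [0, 0, 0], "turn": [0, 0, -42.5]}, {"travel": [0, 0, 0], "turn": [0, 0, -42.5]}, {"travel": [0, 0, 0], "turn": [0, 0, -42.5]}]'

```text
time: 3.65
position: [0.4758, 0.4371, 0.2258]
tool_rot: [0.301, 2.886, -1.112]
ft_force: [0.1, 0.2, 0.0]
grip_width: 1.0
grip_force: 0.0
```

```bash
B=180 python3 - <<'E'
from h import *
where(ST);go(ST,(0,80,85),-45,110)
im=ctrl.get_image('wrist'); cv2.imwrite('pics/w2.png',im[:,:,::-1])
E
```

```text
grasp mm [  7.9 158.6 229.6] yaw,pitch,phi [ -4.5  -5.8 -41.7] grip 1.0 0.0 F [0.1 0.2 0. ] t 3.65 q [-0.86  0.79 -0.22  0.97  0.51  2.05  0.37]
travel mm [14.6 42.3 50. ] turn [ 3.1  1.1 -7.3] t 3.65
```

```bash
sed -i 's/ST=dict(p=np.array(\[.4537,.2832,0\])/ST=dict(p=np.array([.459,.288,0])/' h.py; B=180 python3 - <<'E'
from h import *
go(ST,(0,75,85),-45,90)
E
```

```text
travel mm [10.  42.1 69.9] turn [ 3.1  1.1 -7. ] t 3.7
```

>>> step_arm --commands '[{"travel": [0.01, 0.042, 0.07], "turn": [3.1, 1.1, -7]}, {"travel": [0.01, 0.042, 0.07], "turn": [3.1, 1.1, -7]}, {"travel": [0.01, 0.042, 0.07], "turn": [3.1, 1.1, -7]}, {"travel": [0.01, 0.042, 0.07], "turn": [3.1, 1.1, -7]}]'

```text
time: 4.1
position: [0.4719, 0.4224, 0.1461]
tool_rot: [-0.15, -2.872, 1.191]
ft_force: [-0.3, -0.4, 0.8]
grip_width: 1.002
grip_force: 0.0
```

```bash
B=180 python3 - <<'E'
from h import *
where(ST);go(ST,(0,75,85),-45,0)
st=ctrl.get_state();im=ctrl.get_image('wrist'); cv2.imwrite('pics/w2.png',im[:,:,::-1])
E
```

```text
grasp mm [  0.7 138.5 149.6] yaw,pitch,phi [ -0.6  -0.6 -45. ] grip 1.002 0.0 F [-0.3 -0.4  0.8] t 4.1 q [-0.84  0.85 -0.24  1.05  0.51  1.98  0.42]
travel mm [ 0.7  0.8 90.6] turn [-0.   0.  -0.8] t 4.1
```

View pics/w2.png

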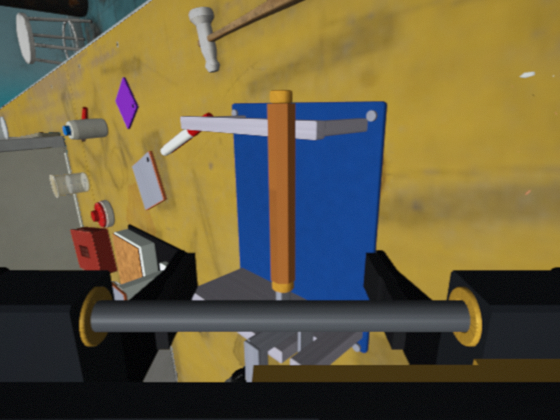

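The wrist view shows the handle centred at column 281, from row 91 (butt) to row 290. The rear bar is at row 127, and the base's rear corners are at (234,103) and (386,101).

```bash
B=180 python3 - <<'E'
from h import *
c=cam('wrist')
inv=lambda P: np.round(Rz(ST['yaw']).inv().apply(P-ST['p'])*1000,1).tolist()
print('handle butt(-85), front(40)',inv(onplane(c,[(281,96),(284.5,289)],.085)))
print('base rear corners (-83,-80),(-83,105)',inv(onplane(c,[(234,103),(386,101.5)],.008)))
print('bar top ends (-65,-71),(-65,96)',inv(onplane(c,[(182,122),(372,125)],.076)))
E
```

```text
handle butt(-85), front(40) [[-85.0, 78.6, 85.0], [53.0, 79.7, 85.0]]
base rear corners (-83,-80),(-83,105) [[-81.6, -68.7, 8.0], [-80.7, 110.1, 8.0]]
bar top ends (-65,-71),(-65,96) [[-65.1, -62.5, 76.0], [-68.5, 139.6, 76.0]]
```

>>> step_arm --commands '[{"travel": [0.001, 0.002, 0.045], "turn": [0, 0, -0.5]}, {"travel": [0.001, 0.002, 0.075], "turn": [0, 0, -0.5]}, {"travel": [0.001, 0.002, 0.09], "turn": [0, 0, -0.5]}, {"travel": [0.001, 0.002, 0.09], "turn": [0, 0, -0.5]}, {"travel": [0.001, 0.002, 0.09], "turn": [0, 0, -0.5]}]'

```text
time: 4.65
position: [0.4662, 0.3623, 0.083]
tool_rot: [-0.139, -2.874, 1.184]
ft_force: [-0.4, -0.6, 0.8]
grip_width: 1.003
grip_force: 0.0
```

>>> step_arm --commands '[{"travel": [0, 0, 0], "turn": [0, 0, 0]}, {"travel": [0, 0, 0], "turn": [0, 0, 0]}, {"travel": [0, 0, 0], "turn": [0, 0, 0]}, {"travel": [0, 0, 0], "turn": [0, 0, 0]}, {"travel": [0, 0, 0], "turn": [0, 0, 0]}]' --gripper 0 --force 30

```text
time: 5.15
position: [0.4653, 0.3609, 0.0806]
tool_rot: [-0.137, -2.87, 1.188]
ft_force: [0.1, 0.2, 0.2]
grip_width: 0.631
grip_force: 0.0
```

>>> step_arm --commands '[{"travel": [0, 0, 0], "turn": [0, 0, 0]}, {"travel": [0, 0, 0], "turn": [0, 0, 0]}, {"travel": [0, 0, 0], "turn": [0, 0, 0]}, {"travel": [0, 0, 0], "turn": [0, 0, 0]}]'

```text
time: 5.55
position: [0.4654, 0.3607, 0.0806]
tool_rot: [-0.137, -2.87, 1.188]
ft_force: [-0.7, -0.4, 0.3]
grip_width: 0.262
grip_force: 0.0
```

```bash
B=180 python3 - <<'E'
from h import *
where(ST);im=ctrl.get_image('wrist'); cv2.imwrite('pics/w3.png',im[:,:,::-1])
go(ST,(0,75,140),-45,0)
E
```

```text
grasp mm [-0.3 76.5 84.1] yaw,pitch,phi [ -0.2  -0.2 -45. ] grip 0.262 0.0 F [-0.7 -0.4  0.3] t 5.55 q [-0.78  0.8  -0.24  1.28  0.51  1.8   0.39]
travel mm [ -0.5 -40.2 -38.4] turn [-0.   0.  -0.3] t 5.6
```

>>> step_arm --commands '[{"travel": [0, 0, 0], "turn": [0, 0, 0]}, {"travel": [0, 0, 0], "turn": [0, 0, 0]}, {"travel": [0, 0, 0], "turn": [0, 0, 0]}]'

```text
time: 5.9
position: [0.4655, 0.3602, 0.0814]
tool_rot: [-0.138, -2.869, 1.19]
ft_force: [-0.8, -2.7, 5.3]
grip_width: 0.201
grip_force: 30.0
```

>>> step_arm --commands '[{"travel": [0, -0.012, -0.012], "turn": [0, 0, 0]}, {"travel": [0, -0.024, -0.024], "turn": [0, 0, 0]}, {"travel": [0, -0.038, -0.038], "turn": [0, 0, 0]}, {"travel": [0, -0.055, -0.055], "turn": [0, 0, 0]}, {"travel": [0, -0.055, -0.055], "turn": [0, 0, 0]}]'

```text
time: 6.4
position: [0.4662, 0.3624, 0.1632]
tool_rot: [-0.14, -2.878, 1.18]
ft_force: [0.1, -0.2, -1.2]
grip_width: 0.199
grip_force: 30.0
```

```bash
B=180 python3 - <<'E'
from h import *
where(ST);im=ctrl.get_image('wrist'); cv2.imwrite('pics/w4.png',im[:,:,::-1])
go(ST,(0,30,160),-5,0)
go(ST,(0,-20,160),35,0)
E
```

```text
grasp mm [  0.4  78.3 166.8] yaw,pitch,phi [ -0.2  -0.5 -44.6] grip 0.199 30.0 F [ 0.1 -0.2 -1.2] t 6.4 q [-0.78  0.72 -0.24  1.23  0.51  1.91  0.44]
travel mm [ -0.  -27.7  35.6] turn [-39.7   0.3  -0.3] t 6.45
travel mm [ -0.2 -61.5  67.8] turn [-79.7   0.4  -0.2] t 6.45
```

View pics/w4.png

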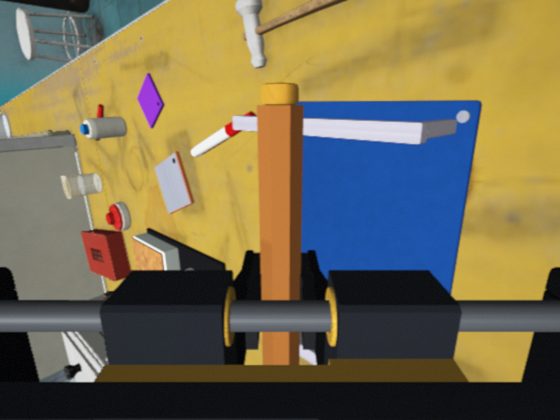

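The handle is held square between the pads (column 280), lifted clear. Next I turn it.

>>> step_arm --commands '[{"travel": [0, -0.006, 0.007], "turn": [-8.4, 0, 0]}, {"travel": [0, -0.012, 0.014], "turn": [-16.8, 0, 0]}, {"travel": [0, -0.018, 0.022], "turn": [-25.2, 0, 0]}, {"travel": [0, -0.023, 0.029], "turn": [-33.6, 0, 0]}, {"travel": [0, -0.028, 0.036], "turn": [-42, 0, 0]}]'

```text
time: 6.95
position: [0.4608, 0.3154, 0.1529]
tool_rot: [0.147, 3.134, -0.072]
ft_force: [-1.2, -1.3, -2.3]
grip_width: 0.202
grip_force: 30.0
```

```bash
B=180 python3 - <<'E'
from h import *
where(ST)
go(ST,(0,-17,150),40,0)
E
```

```text
grasp mm [ -0.7  27.7 157.9] yaw,pitch,phi [-0.2 -0.3 -2.6] grip 0.202 30.0 F [-1.2 -1.3 -2.3] t 6.95 q [-0.37  0.22 -0.34  1.76  0.12  1.21  0.73]
travel mm [ -0.8 -40.9   8.6] turn [-42.6   0.4  -0.1] t 6.95
```

>>> step_arm --commands '[{"travel": [0, -0.008, 0.002], "turn": [-8.5, 0, 0]}, {"travel": [0, -0.016, 0.004], "turn": [-17, 0, 0]}, {"travel": [0, -0.024, 0.006], "turn": [-25.5, 0, 0]}, {"travel": [0, -0.032, 0.008], "turn": [-34, 0, 0]}, {"travel": [-0.001, -0.041, 0.009], "turn": [-42.6, 0, 0]}]'

```text
time: 7.45
position: [0.4565, 0.2751, 0.1453]
tool_rot: [0.135, 2.95, 0.98]
ft_force: [-0.5, -0.3, -2.2]
grip_width: 0.2
grip_force: 30.0
```

```bash
B=180 python3 - <<'E'
from h import *
where(ST)
go(ST,(0,-17,110),45,0); go(ST,(0,-17,86),45,0)
im=ctrl.get_image('scene'); cv2.imwrite('pics/s5.png',cv2.resize(np.ascontiguousarray(im[130:240,150:330,::-1]),None,fx=4.2,fy=4.2,interpolation=cv2.INTER_CUBIC))
E
```

```text
grasp mm [ -1.3 -16.1 149.3] yaw,pitch,phi [-0.1 -0.1 36.7] grip 0.2 30.0 F [-0.5 -0.3 -2.2] t 7.45 q [ 0.01  0.04 -0.22  2.12 -0.78  0.93  1.74]
travel mm [ -1.2 -23.5  30.9] turn [-8.3  0.1 -0. ] t 7.45
travel mm [ -1.2 -37.8  50.1] turn [-8.3  0.1 -0. ] t 7.45
```

View pics/s5.png

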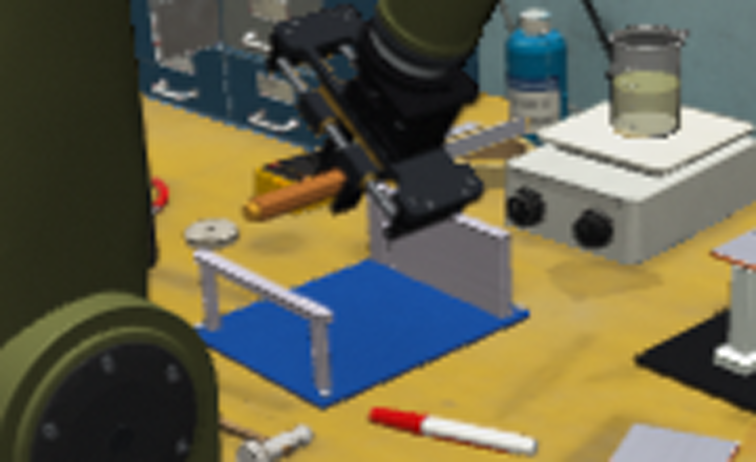

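>>> step_arm --commands '[{"travel": [0, -0.012, 0.016], "turn": [-8.3, 0, 0]}, {"travel": [-0.001, -0.024, 0.031], "turn": [-8.3, 0, 0]}, {"travel": [-0.001, -0.034, 0.044], "turn": [-8.3, 0, 0]}, {"travel": [-0.001, -0.036, 0.048], "turn": [-8.3, 0, 0]}, {"travel": [-0.001, -0.036, 0.048], "turn": [-8.3, 0, 0]}]'

```text
time: 8.0
position: [0.457, 0.276, 0.0845]
tool_rot: [0.131, 2.873, 1.184]
ft_force: [-0.6, -0.8, -0.6]
grip_width: 0.202
grip_force: 30.0
```

```bash
B=180 python3 - <<'E'
from h import *
where(ST)
go(ST,(0,-17,85),45,0)
E
```

```text
grasp mm [ -0.9 -15.6  88. ] yaw,pitch,phi [ 0.   0.2 44.8] grip 0.202 30.0 F [-0.6 -0.8 -0.6] t 8.0 q [ 0.07  0.19 -0.2   2.2  -1.03  0.88  2.09]
travel mm [-1.  -3.1  1.2] turn [-0.2 -0.2 -0.1] t 8.0
```

>>> step_arm --commands '[{"travel": [0, -0.0007, 0.0007], "turn": [0, 0, 0]}, {"travel": [0, -0.0014, 0.0014], "turn": [0, 0, 0]}, {"travel": [0, -0.002, 0.002], "turn": [0, 0, 0]}, {"travel": [0, -0.002, 0.002], "turn": [0, 0, 0]}]'

```text
time: 8.4
position: [0.458, 0.2758, 0.0828]
tool_rot: [0.13, 2.87, 1.183]
ft_force: [-0.8, 0.3, -2.1]
grip_width: 0.197
grip_force: 30.0
```

>>> step_arm --commands '[{"travel": [0, -0.0007, 0.0007], "turn": [0, 0, 0]}, {"travel": [0, -0.0014, 0.0014], "turn": [0, 0, 0]}, {"travel": [0, -0.0014, 0.0014], "turn": [0, 0, 0]}]'

```text
time: 8.7
position: [0.4581, 0.2758, 0.0814]
tool_rot: [0.13, 2.87, 1.186]
ft_force: [-2.8, -3.9, 4.8]
grip_width: 0.204
grip_force: 30.0
```

```bash
B=180 python3 - <<'E'
from h import *
where(ST)
E
```

```text
grasp mm [  0.2 -15.8  84.9] yaw,pitch,phi [ 0.   0.  44.9] grip 0.204 30.0 F [-2.8 -3.9  4.8] t 8.7 q [ 0.07  0.2  -0.2   2.2  -1.04  0.87  2.11]
```

>>> step_arm --commands '[{"travel": [0, 0, 0], "turn": [0, 0, 0]}, {"travel": [0, 0, 0], "turn": [0, 0, 0]}, {"travel": [0, 0, 0], "turn": [0, 0, 0]}, {"travel": [0, 0, 0], "turn": [0, 0, 0]}, {"travel": [0, 0, 0], "turn": [0, 0, 0]}]' --gripper 0.7

```text
time: 9.2
position: [0.4577, 0.2758, 0.0803]
tool_rot: [0.131, 2.871, 1.184]
ft_force: [-0.0, 0.4, 0.4]
grip_width: 0.57
grip_force: 0.0
```

>>> step_arm --commands '[{"travel": [0, 0, 0], "turn": [0, 0, 0]}, {"travel": [0, 0, 0], "turn": [0, 0, 0]}, {"travel": [0, 0, -0.03], "turn": [0, 0, 0]}, {"travel": [0, 0, -0.07], "turn": [0, 0, 0]}, {"travel": [0, 0, -0.11], "turn": [0, 0, 0]}]'

```text
time: 9.7
position: [0.4501, 0.1979, 0.159]
tool_rot: [0.13, 2.872, 1.184]
ft_force: [1.4, -0.1, 0.2]
grip_width: 0.699
grip_force: 0.0
```

>>> step_arm --commands '[{"travel": [0, 0, -0.05], "turn": [0, 0, 0]}, {"travel": [0, 0, -0.05], "turn": [0, 0, 0]}]'

```text
time: 9.9
position: [0.4515, 0.1588, 0.1983]
tool_rot: [0.136, 2.861, 1.178]
ft_force: [0.8, -0.5, 0.9]
grip_width: 0.698
grip_force: 0.0
```

```bash
B=180 python3 - <<'E'
from h import *
where(ST)
go(ST,(0,-15,85),45,0)
im=ctrl.get_image('wrist'); cv2.imwrite('pics/w6.png',im[:,:,::-1])
E
```

```text
grasp mm [   4.2 -132.8  201.8] yaw,pitch,phi [-0.4 -0.5 44.8] grip 0.698 0.0 F [ 0.8 -0.5  0.9] t 9.9 q [ 0.21 -0.01 -0.06  2.13 -0.85  1.22  2.01]
travel mm [  6.1   1.4 165.9] turn [-0.2  0.6  0. ] t 9.9
```

View pics/w6.png

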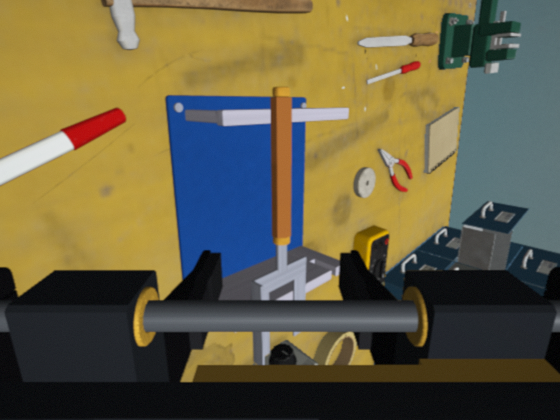

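The wrist view shows the spatula lying flat across the plate and bar, lip up, with the handle at column 282. Next I spin the tool over to the other half-turn.

```bash
B=180 python3 - <<'E'
from h import *
go(ST,(0,0,230),2,0)
E
```

```text
travel mm [  3.  110.7  69.3] turn [42.8  0.4 -0.1] t 9.95
```

>>> step_arm --commands '[{"travel": [0.003, 0.022, 0], "turn": [8.5, 0, 0]}, {"travel": [0.003, 0.044, 0.01], "turn": [17, 0, 0]}, {"travel": [0.003, 0.066, 0.03], "turn": [25.5, 0, 0]}, {"travel": [0.003, 0.088, 0.05], "turn": [34, 0, 0]}, {"travel": [0.003, 0.11, 0.069], "turn": [42.8, 0, 0]}]'

```text
time: 10.45
position: [0.4551, 0.2882, 0.2223]
tool_rot: [0.141, 3.134, 0.134]
ft_force: [0.8, 0.3, -1.1]
grip_width: 0.698
grip_force: 0.0
```

>>> step_arm --commands '[{"travel": [0, 0, 0], "turn": [0, 0, 42.5]}, {"travel": [0, 0, 0], "turn": [0, 0, 42.5]}, {"travel": [0, 0, 0], "turn": [0, 0, 42.5]}, {"travel": [0, 0, 0], "turn": [0, 0, 42.5]}, {"travel": [0, 0, 0], "turn": [0, 0, 42.5]}]'

```text
time: 10.95
position: [0.454, 0.2879, 0.2202]
tool_rot: [-1.258, -2.836, -0.128]
ft_force: [-0.1, -0.0, 0.0]
grip_width: 0.7
grip_force: 0.0
```

>>> step_arm --commands '[{"travel": [0, 0, 0], "turn": [0, 0, 42.5]}, {"travel": [0, 0, 0], "turn": [0, 0, 42.5]}, {"travel": [0, 0, 0], "turn": [0, 0, 42.5]}, {"travel": [0, 0, 0], "turn": [0, 0, 42.5]}, {"travel": [0, 0, 0], "turn": [0, 0, 42.5]}]'

```text
time: 11.45
position: [0.454, 0.2878, 0.2203]
tool_rot: [-2.182, -2.169, -0.098]
ft_force: [0.3, -0.7, 0.5]
grip_width: 0.697
grip_force: 0.0
```

>>> step_arm --commands '[{"travel": [0, 0, 0], "turn": [0, 0, 42.5]}, {"travel": [0, 0, 0], "turn": [0, 0, 42.5]}, {"travel": [0, 0, 0], "turn": [0, 0, 42.5]}, {"travel": [0, 0, 0], "turn": [0, 0, 42.5]}, {"travel": [0, 0, 0], "turn": [0, 0, 42.5]}]'

```text
time: 11.95
position: [0.454, 0.2878, 0.2203]
tool_rot: [-2.803, -1.224, -0.056]
ft_force: [0.1, -0.1, 0.2]
grip_width: 0.7
grip_force: 0.0
```

>>> step_arm --commands '[{"travel": [0, 0, 0], "turn": [0, 0, 42.5]}, {"travel": [0, 0, 0], "turn": [0, 0, 42.5]}, {"travel": [0, 0, 0], "turn": [0, 0, 42.5]}, {"travel": [0, 0, 0], "turn": [0, 0, 42.5]}, {"travel": [0, 0, 0], "turn": [0, 0, 42.5]}]'

```text
time: 12.45
position: [0.454, 0.2878, 0.2203]
tool_rot: [-3.049, -0.124, -0.006]
ft_force: [-0.8, 0.5, -0.1]
grip_width: 0.7
grip_force: 0.0
```

```bash
B=0 python3 - <<'E'
from h import *
where(ST)
go(ST,(0,-15.5,85),-45,120)
# wrist view: station check; pad mask
st=ctrl.get_state(); im=ctrl.get_image('wrist'); cv2.imwrite('pics/w7.png',im[:,:,::-1]); c=cam('wrist',st)
m=mask(im,(5,90,120),(18,255,255)); m[:,:400]=0
print('pad?',np.round(big(m).min(0)),big(m).max(0),rect(c,m,.04))
E
```

```text
grasp mm [ -4.9  -1.1 225.2] yaw,pitch,phi [ 9.8 -0.4  5.1] grip 0.7 0.0 F [-0.8  0.5 -0.1] t 12.45 q [-0.22  0.07 -0.35  1.78 -0.05  1.24 -2.05]
travel mm [ 15.9 -59.6  59.6] turn [-50.   -3.9   9.4] t 12.45
pad? [400 263] [437 268] (array([393.6, 160.1]), array([ 3.1, 35.8]), 14.2)
```

```bash
cat > sim.py <<'E'
from h import *
from ik import fk,X,LO,HI
def jac(q):
    p,R=fk(q,X); J=np.zeros((6,7))
    for i in range(7):
        d=np.zeros(7); d[i]=1e-5; a,b=fk(q+d,X); J[:3,i]=(a-p)/1e-5; J[3:,i]=(b*R.inv()).as_rotvec()/1e-5
    return J,p,R
def follow(q,P,R,n=15):
    _,p0,R0=jac(q); dr=(R0.inv()*R).as_rotvec()
    for k in range(1,n+1):
        Pt=p0+(P-p0)*k/n; Rt=R0*Ro.from_rotvec(dr*k/n)
        for _ in range(4):
            J,p,Rc=jac(q); e=np.r_[Pt-p,(Rt*Rc.inv()).as_rotvec()]; q=np.clip(q+np.linalg.pinv(J,.01)@e,LO,HI)
    return q,np.abs(e).max()
def run(q,B,cases):
    for F,p,a,back in cases:
        R=Rz(F['yaw'])*Ro.from_euler('x',a,degrees=True)*Ro.from_matrix(np.diag([1.,-1,-1]))*Rz(B)
        q,e=follow(q,w(F,p)+R.apply([0,0,(5-back)/1000]),R); print(B,p,a,np.round(q,2),'err',round(e,4),'margin',round(np.minimum(q-LO,HI-q).min(),2))
    return q
E
cat > t.py <<'E'
from sim import *
q=ctrl.get_state()['joint_positions']
C=[(ST,(0,-15,150),-20,80),(ST,(0,-15,85),-45,120),(ST,(0,-15,85),-45,0),(ST,(0,-15,150),-45,0),(SA,(-200,50,120),-45,0),(SA,(-129,50,87),-45,0),(SA,(-129,50,125),-45,0),(SA,(-129,-15,95),-45,0)]+[(SA,(-129,-15,95),a,0) for a in(-20,10,40,60,75)]
run(q,0,C); print(); q[6]+=np.pi; run(q,180,C)
E
python3 t.py
```

```text
0 (0, -15, 150) -20 [-0.45  0.31 -0.4   1.55  0.32  1.59 -2.55] err 0.0 margin 0.14
0 (0, -15, 85) -45 [-0.73  0.71 -0.3   1.26  0.53  1.92 -2.69] err 0.0131 margin 0.0
0 (0, -15, 85) -45 [-0.73  0.66 -0.18  1.51  0.5   1.69 -2.69] err 0.008 margin 0.0
0 (0, -15, 150) -45 [-0.73  0.58 -0.18  1.48  0.49  1.78 -2.65] err 0.0 margin 0.04
0 (-200, 50, 120) -45 [-0.51  0.28 -0.06  1.97  0.62  1.46 -2.47] err 0.0 margin 0.22
0 (-129, 50, 87) -45 [-0.47  0.44 -0.03  1.83  0.66  1.4  -2.44] err 0.0 margin 0.25
0 (-129, 50, 125) -45 [-0.47  0.39 -0.03  1.82  0.66  1.46 -2.4 ] err 0.0 margin 0.29
0 (-129, -15, 95) -45 [-0.41  0.38  0.01  1.9   0.7   1.34 -2.37] err 0.0 margin 0.32
0 (-129, -15, 95) -20 [-0.19  0.2   0.02  1.95  0.38  1.11 -2.  ] err 0.0 margin 0.5
0 (-129, -15, 95) 10 [ 0.1   0.18  0.08  1.94 -0.22  1.06 -1.34] err 0.0 margin 0.48
0 (-129, -15, 95) 40 [ 0.39  0.38  0.09  1.87 -0.69  1.31 -0.83] err 0.0 margin 0.58
0 (-129, -15, 95) 60 [ 0.54  0.58  0.05  1.8  -0.87  1.53 -0.63] err 0.0 margin 0.52
0 (-129, -15, 95) 75 [ 0.63  0.75  0.01  1.73 -0.96  1.69 -0.54] err 0.0 margin 
[... 433 characters left out ...]
48
180 (-129, 50, 87) -45 [-0.32  0.45 -0.21  1.83  0.72  1.44  0.66] err 0.0 margin 0.61
180 (-129, 50, 125) -45 [-0.32  0.39 -0.21  1.82  0.71  1.49  0.71] err 0.0 margin 0.56
180 (-129, -15, 95) -45 [-0.25  0.38 -0.17  1.9   0.76  1.38  0.73] err 0.0 margin 0.55
180 (-129, -15, 95) -20 [-0.03  0.2  -0.16  1.95  0.41  1.12  1.12] err 0.0 margin 0.5
180 (-129, -15, 95) 10 [ 0.27  0.18 -0.1   1.94 -0.18  1.05  1.77] err 0.0 margin 0.48
180 (-129, -15, 95) 40 [ 0.54  0.37 -0.08  1.87 -0.64  1.28  2.27] err 0.0 margin 0.42
180 (-129, -15, 95) 60 [ 0.68  0.58 -0.11  1.79 -0.81  1.48  2.46] err 0.0 margin 0.23
180 (-129, -15, 95) 75 [ 0.76  0.75 -0.15  1.73 -0.89  1.63  2.55] err 0.0 margin 0.14
```

Tool option B keeps every joint in range, while option A saturates joint 7 at pickup, so I spin back.

>>> step_arm --commands '[{"travel": [0, 0, 0], "turn": [0, 0, -42.5]}, {"travel": [0, 0, 0], "turn": [0, 0, -42.5]}, {"travel": [0, 0, 0], "turn": [0, 0, -42.5]}, {"travel": [0, 0, 0], "turn": [0, 0, -42.5]}, {"travel": [0, 0, 0], "turn": [0, 0, -42.5]}]'

```text
time: 13.0
position: [0.4543, 0.2876, 0.2206]
tool_rot: [-2.795, -1.244, -0.057]
ft_force: [-0.4, 0.6, -0.1]
grip_width: 0.7
grip_force: 0.0
```

>>> step_arm --commands '[{"travel": [0, 0, 0], "turn": [0, 0, -42.5]}, {"travel": [0, 0, 0], "turn": [0, 0, -42.5]}, {"travel": [0, 0, 0], "turn": [0, 0, -42.5]}, {"travel": [0, 0, 0], "turn": [0, 0, -42.5]}, {"travel": [0, 0, 0], "turn": [0, 0, -42.5]}]'

```text
time: 13.5
position: [0.4543, 0.2876, 0.2206]
tool_rot: [-2.167, -2.185, -0.1]
ft_force: [0.7, -0.4, 0.6]
grip_width: 0.7
grip_force: 0.0
```

>>> step_arm --commands '[{"travel": [0, 0, 0], "turn": [0, 0, -42.5]}, {"travel": [0, 0, 0], "turn": [0, 0, -42.5]}, {"travel": [0, 0, 0], "turn": [0, 0, -42.5]}, {"travel": [0, 0, 0], "turn": [0, 0, -42.5]}, {"travel": [0, 0, 0], "turn": [0, 0, -42.5]}]'

```text
time: 14.0
position: [0.4543, 0.2876, 0.2206]
tool_rot: [-1.238, -2.846, -0.129]
ft_force: [0.2, -0.5, -0.3]
grip_width: 0.7
grip_force: 0.0
```

>>> step_arm --commands '[{"travel": [0, 0, 0], "turn": [0, 0, -42.5]}, {"travel": [0, 0, 0], "turn": [0, 0, -42.5]}, {"travel": [0, 0, 0], "turn": [0, 0, -42.5]}, {"travel": [0, 0, 0], "turn": [0, 0, -42.5]}, {"travel": [0, 0, 0], "turn": [0, 0, -42.5]}]'

```text
time: 14.5
position: [0.4543, 0.2876, 0.2206]
tool_rot: [-0.123, -3.133, -0.141]
ft_force: [-0.4, 1.0, 0.3]
grip_width: 0.698
grip_force: 0.0
```

```bash
B=180 python3 - <<'E'
from h import *
where(ST)
go(ST,(0,-15.5,85),-40,120)
E
```

```text
grasp mm [ -4.6  -1.3 225.6] yaw,pitch,phi [0.7 0.4 5.2] grip 0.698 0.0 F [-0.4  1.   0.3] t 14.5 q [-0.11  0.08 -0.47  1.78 -0.04  1.24  0.92]
travel mm [-5.6 54.7 52.6] turn [45.2 -0.1  0.8] t 14.5
```

>>> step_arm --commands '[{"travel": [-0.001, 0.03, 0], "turn": [8.4, 0, 0]}, {"travel": [-0.002, 0.045, 0], "turn": [16.8, 0, 0]}, {"travel": [-0.004, 0.055, 0.015], "turn": [25.2, 0, 0.4]}, {"travel": [-0.005, 0.055, 0.035], "turn": [33.6, 0, 0.8]}, {"travel": [-0.005, 0.055, 0.05], "turn": [42, 0, 0.8]}]'

```text
time: 15.0
position: [0.4647, 0.3471, 0.1754]
tool_rot: [-0.142, -2.942, 0.988]
ft_force: [-0.3, 0.2, -1.1]
grip_width: 0.699
grip_force: 0.0
```

```bash
B=180 python3 - <<'E'
from h import *
where(ST)
go(ST,(0,-15.5,85),-45,40)
go(ST,(0,-15.5,85),-45,0)
E
```

```text
grasp mm [  0.3  62.4 179.4] yaw,pitch,phi [ -0.4   0.2 -37.1] grip 0.699 0.0 F [-0.3  0.2 -1.1] t 15.0 q [-0.58  0.64 -0.47  1.32  0.54  1.85  0.4 ]
travel mm [-0.3 -0.4 82.6] turn [ 7.9 -0.4 -0.2] t 15.0
travel mm [ -0.6  -5.8 122.2] turn [ 7.9 -0.4 -0.2] t 15.0
```

>>> step_arm --commands '[{"travel": [0, 0, 0.03], "turn": [7.9, -0.4, -0.2]}, {"travel": [0, -0.001, 0.07], "turn": [7.9, -0.4, -0.2]}, {"travel": [0, -0.005, 0.105], "turn": [7.9, -0.4, -0.2]}, {"travel": [0, -0.005, 0.121], "turn": [7.9, -0.4, -0.2]}, {"travel": [0, -0.005, 0.121], "turn": [7.9, -0.4, -0.2]}]'

```text
time: 15.5
position: [0.4567, 0.2676, 0.0814]
tool_rot: [-0.135, -2.865, 1.184]
ft_force: [0.1, -0.4, 0.2]
grip_width: 0.703
grip_force: 0.0
```

```bash
B=180 python3 - <<'E'
from h import *
where(ST)
go(ST,(0,-15.5,85),-45,0)
E
```

```text
grasp mm [ -0.4 -17.   85. ] yaw,pitch,phi [ -0.2   0.1 -44.9] grip 0.703 0.0 F [ 0.1 -0.4  0.2] t 15.5 q [-0.55  0.69 -0.43  1.51  0.61  1.74  0.35]
travel mm [-0.4  1.  -1.1] turn [ 0.1 -0.2 -0.1] t 15.5
```

>>> step_arm --commands '[{"travel": [0, 0.001, -0.001], "turn": [0, 0, 0]}, {"travel": [0, 0.001, -0.001], "turn": [0, 0, 0]}, {"travel": [0, 0.001, -0.001], "turn": [0, 0, 0]}, {"travel": [0, 0.001, -0.001], "turn": [0, 0, 0]}, {"travel": [0, 0.001, -0.001], "turn": [0, 0, 0]}]' --gripper 0 --force 40

```text
time: 16.0
position: [0.458, 0.2712, 0.0837]
tool_rot: [-0.138, -2.872, 1.18]
ft_force: [-1.1, -0.6, -0.4]
grip_width: 0.33
grip_force: 0.0
```

>>> step_arm --commands '[{"travel": [0, 0, 0], "turn": [0, 0, 0]}, {"travel": [0, 0, 0], "turn": [0, 0, 0]}, {"travel": [0, 0, 0], "turn": [0, 0, 0]}, {"travel": [0, 0, 0], "turn": [0, 0, 0]}, {"travel": [0, 0, 0], "turn": [0, 0, 0]}]'

```text
time: 16.5
position: [0.4579, 0.2705, 0.0836]
tool_rot: [-0.139, -2.87, 1.182]
ft_force: [-1.4, -0.0, 3.7]
grip_width: 0.199
grip_force: 40.0
```

```bash
B=180 python3 - <<'E'
from h import *
where(ST)
go(ST,(0,-15.5,140),-45,0)
c=cam('side'); im=cv2.imread('pics/side0.png')[:,:,::-1].copy()
# coupon check on rib: silver mask in side view, plane z=.1
h=cv2.cvtColor(im,cv2.COLOR_RGB2HSV); print(h[182:188,222:228].reshape(-1,3).mean(0), h[205,265])
a=np.median(im[182:188,222:228].reshape(-1,3),0); m=(np.abs(im.astype(int)-a).max(2)<22).astype(np.uint8)*255; m2=np.zeros_like(m); m2[174:194,208:242]=m[174:194,208:242]
print('coupon side',rect(c,m2,.1))
c=cam('scene'); im=cv2.imread('pics/scene0.png')[:,:,::-1].copy(); a=np.median(im[187:191,327:333].reshape(-1,3),0); m=(np.abs(im.astype(int)-a).max(2)<25).astype(np.uint8)*255; m2=np.zeros_like(m); m2[180:199,312:348]=m[180:199,312:348]
print('coupon scene',rect(c,m2,.1), 'rib pred',w(SA,(0,50,0)))
E
```

```text
grasp mm [  0.5 -14.   87.1] yaw,pitch,phi [ -0.3  -0.1 -44.8] grip 0.199 40.0 F [-1.4 -0.   3.7] t 16.5 q [-0.56  0.69 -0.43  1.5   0.61  1.74  0.35]
travel mm [  0.3 -38.3 -36.5] turn [ 0.2 -0.1 -0.3] t 16.5
[120.22222222  20.19444444 182.55555556] [161  16 179]
coupon side (array([649.6,   1. ]), array([53.9, 60.9]), 85.8)
coupon scene (array([646. ,   1.3]), array([53.9, 54.1]), 86.3) rib pred [0.64063953 0.00090134 0.        ]
```

>>> step_arm --commands '[{"travel": [0, -0.01, -0.01], "turn": [0, 0, 0]}, {"travel": [0, -0.022, -0.022], "turn": [0, 0, 0]}, {"travel": [0, -0.036, -0.036], "turn": [0, 0, 0]}, {"travel": [0, -0.045, -0.045], "turn": [0, 0, 0]}, {"travel": [0, -0.045, -0.045], "turn": [0, 0, 0]}]'

```text
time: 17.0
position: [0.4585, 0.2715, 0.1496]
tool_rot: [-0.141, -2.876, 1.177]
ft_force: [0.5, 1.0, -0.9]
grip_width: 0.2
grip_force: 40.0
```

```bash
./n.sh SA "(-215,50,130,-45)"
```

```text
grasp mm [-198.7  310.2  151.2] yaw,pitch,phi [ -1.9  -0.3 -44.5] grip 0.2 40.0 F [ 0.5  1.  -0.9] t 17.0 q [-0.55  0.62 -0.44  1.47  0.59  1.83  0.4 ]
travel mm [   7.9 -171.   197.8] turn [ 0.5 -1.1 -1.6] t 17.0
```

>>> step_arm --commands '[{"travel": [0.015, -0.02, 0.024], "turn": [0.5, -1.1, -1.6]}, {"travel": [0.02, -0.05, 0.06], "turn": [0.5, -1.1, -1.6]}, {"travel": [0.02, -0.08, 0.095], "turn": [0.5, -1.1, -1.6]}, {"travel": [0.02, -0.11, 0.13], "turn": [0.5, -1.1, -1.6]}, {"travel": [0.02, -0.14, 0.165], "turn": [0.5, -1.1, -1.6]}]'

```text
time: 17.5
position: [0.4167, 0.0559, 0.1277]
tool_rot: [-0.086, -2.874, 1.196]
ft_force: [1.6, -0.3, -2.0]
grip_width: 0.196
grip_force: 40.0
```

>>> step_arm --commands '[{"travel": [0, -0.015, 0.017], "turn": [0, 0, 0]}, {"travel": [0, -0.028, 0.03], "turn": [0, 0, 0]}, {"travel": [0, -0.031, 0.033], "turn": [0, 0, 0]}, {"travel": [0, -0.031, 0.033], "turn": [0, 0, 0]}]'

```text
time: 17.9
position: [0.4147, 0.013, 0.1269]
tool_rot: [-0.087, -2.875, 1.196]
ft_force: [0.1, 0.1, -1.3]
grip_width: 0.198
grip_force: 40.0
```

```bash
./n.sh SA "(-215,50,110,-45)" "(-215,50,88,-45)"; B=180 HO=2.2 python3 - <<'E'
from h import *
for n in('side','scene'):
    im=ctrl.get_image(n); cv2.imwrite(f'pics/{n}8.png',im[:,:,::-1])
a=cv2.imread('pics/side8.png')[140:240,190:290]; b=cv2.imread('pics/scene8.png')[150:250,280:380]
cv2.imwrite('pics/c8.png',np.hstack([cv2.resize(i,None,fx=4,fy=4,interpolation=cv2.INTER_CUBIC) for i in(a,b)]))
E
```

```text
grasp mm [-226.2   49.5  128.5] yaw,pitch,phi [  0.1   0.2 -45.2] grip 0.198 40.0 F [ 0.1  0.1 -1.3] t 17.9 q [-0.25  0.26 -0.38  2.01  0.66  1.51  0.6 ]
travel mm [-11.3  13.4  12.6] turn [-0.2 -0.1  0.2] t 17.9
travel mm [-11.4  29.   28.2] turn [-0.2 -0.1  0.2] t 17.9
```

View pics/c8.png

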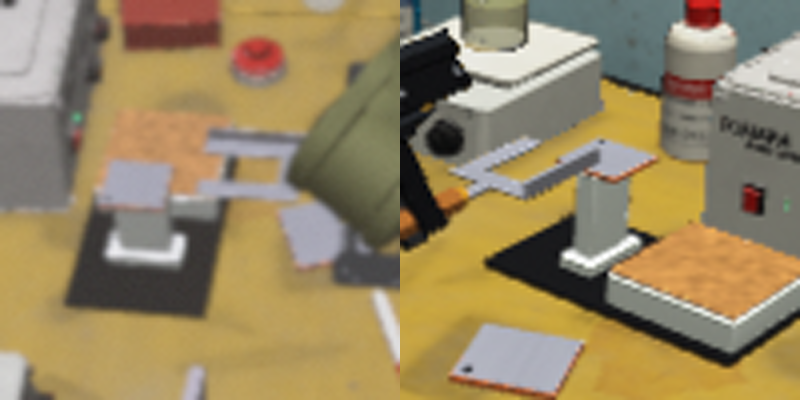

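The side view shows the tine tips at about (241.7,175) and (240.7,187.5), and the coupon corners at (218,180), (233,181), (231,192) and (215.5,191). The fork is level, lip up, in front of the coupon. I'll check the alignment with numbers.

```bash
python3 - <<'E'
from h import *
c=cam('side'); inv=lambda P: np.round(Rz(SA['yaw']).inv().apply(P-SA['p'])*1000,1).tolist()
print('coupon ctr',inv(onplane(c,[(224.5,186)],.1025)),'corners',inv(onplane(c,[(218,180),(233,180.75),(231.3,192),(215.5,190.8)],.1025)))
print('tips near(+y)',inv(onplane(c,[(240.7,187.5),(241,184.5),(240.7,189)],.1285)),'far/lip top',inv(onplane(c,[(241.7,172.5)],.142)))
c=cam('scene'); print('scene lip top tip, coupon corners',inv(onplane(c,[(430-400)/4*0+np.array([280+200/4,150+150/4])],.142)),inv(onplane(c,[(280+225/4,150+180/4),(280+257/4,150+159/4),(280+203/4,150+139/4)],.1025)))
E
```

```text
coupon ctr [[1.6, 56.0, 102.5]] corners [[31.2, 26.9, 102.5], [-24.8, 25.0, 102.5], [-28.3, 84.2, 102.5], [29.6, 84.2, 102.5]]
tips near(+y) [[-63.8, 83.9, 128.5], [-62.5, 68.5, 128.5], [-64.9, 91.4, 128.5]] far/lip top [[-58.3, 19.6, 142.0]]
scene lip top tip, coupon corners [[-65.6, 4.4, 142.0]] [[-26.7, 7.0, 102.5], [23.3, 11.8, 102.5], [26.6, 68.7, 102.5]]
```

>>> step_arm --commands '[{"travel": [0, 0.01, 0.01], "turn": [0, 0, 0]}, {"travel": [0, 0.02, 0.02], "turn": [0, 0, 0]}, {"travel": [0, 0.029, 0.029], "turn": [0, 0, 0]}, {"travel": [0, 0.029, 0.029], "turn": [0, 0, 0]}, {"travel": [0, 0.029, 0.029], "turn": [0, 0, 0]}]'

```text
time: 18.5
position: [0.414, 0.0123, 0.0852]
tool_rot: [-0.085, -2.872, 1.197]
ft_force: [-0.2, -0.6, -1.6]
grip_width: 0.197
grip_force: 40.0
```

```bash
./n.sh SA "(-127,49,87,-45)"
```

```text
grasp mm [-226.9   48.7   86.8] yaw,pitch,phi [  0.1   0.3 -45.3] grip 0.197 40.0 F [-0.2 -0.6 -1.6] t 18.5 q [-0.26  0.33 -0.38  2.04  0.69  1.45  0.54]
travel mm [-99.9  -0.5  -0.7] turn [-0.3 -0.2  0.3] t 18.5
```

>>> step_arm --commands '[{"travel": [-0.014, 0, 0], "turn": [-0.3, -0.2, 0.3]}, {"travel": [-0.028, 0, 0], "turn": [-0.3, -0.2, 0.3]}, {"travel": [-0.042, 0, 0], "turn": [-0.3, -0.2, 0.3]}, {"travel": [-0.056, 0, 0], "turn": [-0.3, -0.2, 0.3]}, {"travel": [-0.06, 0, 0], "turn": [-0.3, -0.2, 0.3]}]'

```text
time: 19.0
position: [0.4762, 0.0082, 0.0858]
tool_rot: [-0.096, -2.882, 1.191]
ft_force: [0.0, -0.4, -3.3]
grip_width: 0.203
grip_force: 40.0
```

```bash
./n.sh SA "(-127,49,87,-45)"
```

```text
grasp mm [-164.5   48.5   87.3] yaw,pitch,phi [ -0.1  -0.2 -44.9] grip 0.203 40.0 F [ 0.  -0.4 -3.3] t 19.0 q [-0.24  0.41 -0.34  1.92  0.74  1.45  0.59]
travel mm [-37.5   0.7  -0.1] turn [ 0.1  0.1 -0.2] t 19.0
```

>>> step_arm --commands '[{"travel": [-0.012, 0, 0], "turn": [0, 0, 0]}, {"travel": [-0.024, 0, 0], "turn": [0, 0, 0]}, {"travel": [-0.034, 0, 0], "turn": [0, 0, 0]}, {"travel": [-0.037, 0, 0], "turn": [0, 0, 0]}, {"travel": [-0.037, 0, 0], "turn": [0, 0, 0]}]'

```text
time: 19.5
position: [0.5114, 0.0063, 0.0856]
tool_rot: [-0.093, -2.881, 1.191]
ft_force: [0.6, -0.1, -2.4]
grip_width: 0.201
grip_force: 40.0
```

```bash
./n.sh SA "(-127,49,94,-45)" "(-127,49,125,-45)"; python3 - <<'E'
from h import *
cv2.imwrite('pics/side9.png',ctrl.get_image('side')[:,:,::-1]);cv2.imwrite('pics/scene9.png',ctrl.get_image('scene')[:,:,::-1])
for n,b in(('side',(174,194,208,242)),('scene',(180,199,312,348))):
    c=cam(n)
    for k in('8','9'):
        im=cv2.imread(f'pics/{n}{k}.png')[:,:,::-1].copy(); y,x=(186,225) if n=='side' else (187,331)
        a=np.median(im[y-2:y+3,x-3:x+4].reshape(-1,3),0); m=(np.abs(im.astype(int)-a).max(2)<18).astype(np.uint8)*255; m2=np.zeros_like(m); s=np.s_[b[0]:b[1],b[2]:b[3]]; m2[s]=m[s]; print(n,k,rect(c,m2,.1025))
E
```

```text
grasp mm [-129.4   48.8   87.1] yaw,pitch,phi [ -0.1  -0.1 -44.9] grip 0.201 40.0 F [ 0.6 -0.1 -2.4] t 19.5 q [-0.23  0.46 -0.32  1.84  0.76  1.46  0.63]
travel mm [-2.4 -4.7 -5. ] turn [ 0.1  0.  -0.1] t 19.5
travel mm [ -2.4 -26.6 -27. ] turn [ 0.1  0.  -0.1] t 19.5
side 8 (array([646.5,   3.1]), array([52.7, 53.9]), 87.3)
side 9 (array([650.8,   3.4]), array([52.4, 48.7]), 85.0)
scene 8 (array([640. ,  -1.6]), array([53.6, 56.3]), 86.3)
scene 9 (array([641.1,  -1.4]), array([53.5, 53.7]), 85.5)
```

>>> step_arm --commands '[{"travel": [0, -0.002, -0.002], "turn": [0, 0, 0]}, {"travel": [0, -0.004, -0.004], "turn": [0, 0, 0]}, {"travel": [0, -0.006, -0.006], "turn": [0, 0, 0]}, {"travel": [0, -0.008, -0.008], "turn": [0, 0, 0]}, {"travel": [0, -0.01, -0.01], "turn": [0, 0, 0]}]'

```text
time: 20.1
position: [0.5111, 0.0063, 0.1002]
tool_rot: [-0.092, -2.882, 1.191]
ft_force: [0.6, -0.9, -2.1]
grip_width: 0.202
grip_force: 40.0
```

>>> step_arm --commands '[{"travel": [0, -0.004, -0.004], "turn": [0, 0, 0]}, {"travel": [0, -0.008, -0.008], "turn": [0, 0, 0]}, {"travel": [0, -0.013, -0.013], "turn": [0, 0, 0]}, {"travel": [0, -0.017, -0.017], "turn": [0, 0, 0]}, {"travel": [0, -0.018, -0.018], "turn": [0, 0, 0]}]'

```text
time: 20.6
position: [0.5115, 0.0064, 0.1263]
tool_rot: [-0.093, -2.883, 1.191]
ft_force: [-0.2, -0.4, -2.7]
grip_width: 0.199
grip_force: 40.0
```

```bash
./n.sh SA "(-130,-13,125,-45)" "(-130,-13,96,-45)"; python3 - <<'E'
from h import *
cv2.imwrite('pics/side10.png',ctrl.get_image('side')[:,:,::-1]);cv2.imwrite('pics/scene10.png',ctrl.get_image('scene')[:,:,::-1])
for n,X in(('side',0),('scene',0)):
    c=cam(n); z=.103+.039; P=proj(c,[w(SA,(0,50,142))])[0].round().astype(int); im=cv2.imread(f'pics/{n}10.png')[:,:,::-1].copy()
    y,x=P[1],P[0]; a=np.median(im[y-2:y+3,x-2:x+3].reshape(-1,3),0); m=(np.abs(im.astype(int)-a).max(2)<18).astype(np.uint8)*255; m2=np.zeros_like(m); s=np.s_[y-10:y+11,x-17:x+18]; m2[s]=m[s]; print(n,P,a,rect(c,m2,z))
E
```

```text
grasp mm [-129.3   48.9  127.8] yaw,pitch,phi [ -0.   -0.2 -44.9] grip 0.199 40.0 F [-0.2 -0.4 -2.7] t 20.6 q [-0.22  0.4  -0.33  1.82  0.74  1.51  0.68]
travel mm [  0.7 -41.9  45.7] turn [ 0.1  0.1 -0.2] t 20.6
travel mm [  0.8 -21.4  66.3] turn [ 0.1  0.1 -0.2] t 20.6
side [224 177] [168. 168. 182.] (array([649.2,   8.9]), array([48.3, 57.9]), 2.5)
scene [331 178] [173. 175. 186.] (array([626.3, -11.1]), array([58.3, 59.6]), 84.6)
```

>>> step_arm --commands '[{"travel": [0, -0.005, 0.005], "turn": [0, 0, 0]}, {"travel": [0, -0.012, 0.013], "turn": [0, 0, 0]}, {"travel": [0, -0.021, 0.023], "turn": [0, 0, 0]}, {"travel": [0, -0.03, 0.033], "turn": [0, 0, 0]}, {"travel": [0, -0.039, 0.042], "turn": [0, 0, 0]}]'

```text
time: 21.2
position: [0.5069, -0.0529, 0.1229]
tool_rot: [-0.094, -2.88, 1.192]
ft_force: [-0.6, -0.1, -1.1]
grip_width: 0.197
grip_force: 40.0
```

>>> step_arm --commands '[{"travel": [0, -0.006, 0.007], "turn": [0, 0, 0]}, {"travel": [0, -0.008, 0.014], "turn": [0, 0, 0]}, {"travel": [0, -0.004, 0.018], "turn": [0, 0, 0]}, {"travel": [0, 0.006, 0.028], "turn": [0, 0, 0]}, {"travel": [0, 0.011, 0.033], "turn": [0, 0, 0]}]'

```text
time: 21.7
position: [0.506, -0.0656, 0.09]
tool_rot: [-0.09, -2.881, 1.19]
ft_force: [-0.6, -0.3, -2.1]
grip_width: 0.196
grip_force: 40.0
```

```bash
./n.sh SA "(-130,-24,91,-45)"; cat > t2.py <<'E'
from sim import *
q=ctrl.get_state()['joint_positions']
run(q,180,[(SA,(-130,-24,91),a,0) for a in(-45,-30,-15,0,15,30,45,60,75,80)])
E
python3 t2.py
```

```text
grasp mm [-130.2  -23.3   91.6] yaw,pitch,phi [  0.   -0.  -44.9] grip 0.196 40.0 F [-0.6 -0.3 -2.1] t 21.7 q [-0.14  0.39 -0.28  1.92  0.8   1.38  0.7 ]
travel mm [-0.2 -0.1  0.9] turn [0.1 0.  0. ] t 21.7
180 (-130, -24, 91) -45 [-0.14  0.39 -0.28  1.92  0.8   1.39  0.71] err 0.0 margin 0.53
180 (-130, -24, 91) -30 [-0.    0.26 -0.29  1.95  0.61  1.21  0.92] err 0.0 margin 0.5
180 (-130, -24, 91) -15 [ 0.15  0.18 -0.27  1.96  0.35  1.08  1.21] err 0.0 margin 0.48
180 (-130, -24, 91) 0 [ 0.3   0.16 -0.24  1.95  0.05  1.03  1.54] err 0.0 margin 0.46
180 (-130, -24, 91) 15 [ 0.45  0.21 -0.22  1.93 -0.24  1.07  1.87] err 0.0 margin 0.51
180 (-130, -24, 91) 30 [ 0.59  0.3  -0.21  1.89 -0.47  1.17  2.12] err 0.0 margin 0.56
180 (-130, -24, 91) 45 [ 0.7   0.44 -0.22  1.84 -0.63  1.31  2.31] err 0.0 margin 0.38
180 (-130, -24, 91) 60 [ 0.8   0.6  -0.24  1.78 -0.74  1.46  2.43] err 0.0 margin 0.26
180 (-130, -24, 91) 75 [ 0.87  0.77 -0.27  1.72 -0.82  1.6   2.51] err 0.0 margin 0.18
180 (-130, -24, 91) 80 [ 0.88  0.83 -0.28  1.7  -0.84  1.65  2.53] err 0.0 margin 0.16
```

>>> step_arm --commands '[{"travel": [0, 0, 0], "turn": [-5, 0, 0]}, {"travel": [0, 0, 0], "turn": [-13.5, 0, 0]}, {"travel": [0, 0, 0], "turn": [-22, 0, 0]}, {"travel": [0, 0, 0], "turn": [-30.5, 0, 0]}, {"travel": [0, 0, 0], "turn": [-39, 0, 0]}]'

```text
time: 22.2
position: [0.5069, -0.0655, 0.0924]
tool_rot: [0.096, 3.136, -0.155]
ft_force: [-0.7, 0.1, -3.5]
grip_width: 0.199
grip_force: 40.0
```

>>> step_arm --commands '[{"travel": [0, 0, 0], "turn": [-8.5, 0, 0]}, {"travel": [0, 0, 0], "turn": [-17, 0, 0]}, {"travel": [0, 0, 0], "turn": [-25.5, 0, 0]}, {"travel": [0, 0, 0], "turn": [-34, 0, 0]}, {"travel": [0, 0, 0], "turn": [-42.5, 0, 0]}]'

```text
time: 22.7
position: [0.5066, -0.067, 0.0921]
tool_rot: [0.091, 2.958, 0.984]
ft_force: [-0.4, 0.8, -2.3]
grip_width: 0.203
grip_force: 40.0
```

>>> step_arm --commands '[{"travel": [0, 0, 0], "turn": [-8.5, 0, 0]}, {"travel": [0, 0, 0], "turn": [-17, 0, 0]}, {"travel": [0, 0, 0], "turn": [-25.5, 0, 0]}, {"travel": [0, 0, 0], "turn": [-34, 0, 0]}, {"travel": [0, 0, 0], "turn": [-38, 0, 0]}]'

```text
time: 23.2
position: [0.5051, -0.0676, 0.0884]
tool_rot: [0.083, 2.465, 1.886]
ft_force: [-0.5, 0.6, -2.4]
grip_width: 0.198
grip_force: 40.0
```

```bash
./n.sh SA "(-130,-24,91,75)"; cat > look.py <<'E'
from h import *
import sys
k=sys.argv[1]
for n in('side','scene'):
    im=ctrl.get_image(n).copy(); cv2.imwrite(f'pics/{n}{k}.png',im[:,:,::-1]); c=cam(n)
    P=np.array([w(SA,(x,y-60,40)) for x in range(-56,57,8) for y in range(-56,57,8)]); p=proj(c,P).round().astype(int)
    hsv=cv2.cvtColor(im,cv2.COLOR_RGB2HSV)
    print(n,'rows x(-56..56) far down, cols y(-56..56): hue/sat class  c=cork s=silver/grey k=dark r=copper')
    for i in range(15):
        r=''
        for j in range(15):
            H,S,V=hsv[p[i*15+j][1],p[i*15+j][0]].astype(int); r+= 'k' if V<60 else 's' if S<60 else f'{min(H,99):02d}/{S}'.rjust(6)+' ' if 0 else ('c' if 10<=H<=18 and S<150 else 'C' if 10<=H<=18 else 'r' if H<10 or H>170 else '?')
        print(r)
    for x,y in((0,-60),(-50,-10),(0,-85),(50,-100)): q=proj(c,[w(SA,(x,y,42))])[0].round().astype(int); print((x,y),q,hsv[q[1],q[0]],end=' ')
    print()
E
python3 look.py 11
```

```text
grasp mm [-130.9  -29.    89. ] yaw,pitch,phi [-0.1  0.2 74.8] grip 0.198 40.0 F [-0.5  0.6 -2.4] t 23.2 q [ 0.87  0.78 -0.27  1.72 -0.81  1.59  2.52]
travel mm [-0.9  3.3  4.3] turn [-0.2  0.1 -0.2] t 23.2
side rows x(-56..56) far down, cols y(-56..56): hue/sat class  c=cork s=silver/grey k=dark r=copper
cccssssccscccsc
cccsssccccscccc
cccsssssssssccc
ssssssssssssccc
ssssssssssssccc
ssrcrrcrssssccc
sccccrcrsssscss
sccccccrsssscss
sccccccrsssccss
sccccccrsssscss
sccccccrsssscss
sscccccrsssscss
scccccccsssscss
scccccccscccccc
scccccccccccccc
(0, -60) [231 177] [  8 119 204] (-50, -10) [242 186] [ 15 114 203] (0, -85) [232 172] [ 11 146 205] (50, -100) [220 169] [ 15 120 192] 
scene rows x(-56..56) far down, cols y(-56..56): hue/sat class  c=cork s=silver/grey k=dark r=copper
kkkkkkkkk?kkskk
kkkkkkkkkk?Cskc
kkkkkkkkkkkCCck
kkkkkkkkkkk?Cck
skkkkkkkkkkk??k
sskkkkkkkkkkk?k
kskkkkkkkkkkkk?
kkskkkkkkkk?kkk
kksskkkkkkk?kkk
?kkskkkkkkk??kk
?kksskkkkkkk?kk
??kkskkkkkkkkkk
??kksskkkkkkkk?
???ksskkkkkCkk?
???sksskkcCcCkk
(0, -60) [357 216] [90 23 11] (-50, -10) [335 216] [ 15 127  84] (0, -85) [364 218] [105  34  15] (50, -100) [377 214] [ 32 107  98]
```

```bash
python3 - <<'E'
from h import *
im=cv2.imread('pics/side11.png')[:,:,::-1].copy(); im0=cv2.imread('pics/side10.png')[:,:,::-1].copy()
h=cv2.cvtColor(im,cv2.COLOR_RGB2HSV)
for r in range(158,202,2): print(r,' '.join(f'{h[r,c,0]:3d}/{h[r,c,1]:3d}' for c in range(206,258,3)))
print(proj(cam('side'),[w(SA,(x,y-60,40)) for x,y in((-58,-58),(58,-58),(58,58),(-58,58))]).round())
E
```

```text
158  18/ 13  15/ 11  10/ 12  18/101  21/120  21/130  21/131  21/130  21/127  21/136  22/136  21/133  21/125  21/125  16/ 65   3/ 80   2/105  11/ 52
160  18/ 14  13/ 20  24/ 18  20/ 98  21/120  21/131  21/125  21/127  21/125  21/132  21/130  21/128  21/124  21/129  21/114  16/ 43  11/ 38  10/ 40
162  15/ 19  15/ 17  18/ 37  21/113  21/120  21/114  21/125  21/125  21/124  21/126  21/119  21/122  21/122  21/127  22/132  21/123  20/102  19/101
164   0/ 13  23/ 11  19/ 73  21/114  20/109   7/ 13   8/ 18   8/ 18  17/ 35  17/ 54  19/ 66  18/ 74  20/ 95  21/125  21/131  21/134  21/123  19/ 91
166  15/ 17  24/ 14  18/ 67  20/109  20/102 130/ 14 127/ 13 129/ 15 127/ 13 129/ 11 127/ 14 128/ 12  10/ 15  21/115  21/127  21/133  21/126  12/ 46
168  15/ 12  69/ 68  20/ 90  21/112  20/114  11/ 71  10/ 53   8/ 36 177/ 16 169/ 13 156/  8 126/ 15 176/ 14  19/114  21/123  21/130  21/125  20/ 84
170  18/ 14  70/ 58  21/105  20/120  18/123  14/124  13/127  13/124  13/124  13/120  13/103 130/ 14   4/ 25  15/126  20/ 98  21/132  21/128  19/ 95
172  12/ 13   3/ 76  21/106  21/120  16/111  14/124  10/139  10/
[... 1508 characters left out ...]
 40/  6  40/  6  17/ 30  20/133  20/138  20/138  19/134
194  21/110  20/103  17/ 77  10/ 13  30/  5  50/  6  60/  6  30/  8  30/  6  15/  5  23/ 11  30/  8  30/  5  14/ 64  20/136  19/136  20/137  21/136
196  21/120  20/108  14/ 49  12/ 23   0/  0  40/  6  42/  9  38/  7  38/  8  23/ 13  10/ 26  10/ 27  12/ 21  20/ 86  21/131  21/137  21/135  21/134
198  21/119  20/107  13/ 30  15/ 18 110/  5  45/  8  40/  6  50/  6  45/  8 150/  2   0/  3   5/ 26   5/ 26  20/116  21/134  21/137  22/137  21/133
200  21/115  21/ 98   0/ 18   8/ 17 120/  5  50/  5  42/  9  48/  9  42/  9 120/  5 135/  4  10/ 27   4/ 30  22/124  22/141  22/139  22/140  22/133
[[248. 168.]
 [219. 166.]
 [214. 186.]
 [244. 188.]]
```

Copper (hue 10) shows on the pad between the tines, so the coupon has turned over. I'll withdraw sideways first, then up.

>>> step_arm --commands '[{"travel": [0, 0.001, 0.004], "turn": [0, 0, 0]}, {"travel": [0, 0.002, 0.009], "turn": [0, 0, 0]}, {"travel": [0, 0.004, 0.016], "turn": [0, 0, 0]}, {"travel": [0, 0.007, 0.026], "turn": [0, 0, 0]}, {"travel": [0, 0.007, 0.026], "turn": [0, 0, 0]}]'

```text
time: 23.8
position: [0.508, -0.0368, 0.093]
tool_rot: [0.07, 2.468, 1.88]
ft_force: [0.4, 0.1, -1.9]
grip_width: 0.201
grip_force: 40.0
```

>>> step_arm --commands '[{"travel": [0, 0.01, -0.0027], "turn": [0, 0, 0]}, {"travel": [0, 0.03, -0.008], "turn": [0, 0, 0]}, {"travel": [0, 0.05, -0.013], "turn": [0, 0, 0]}, {"travel": [0, 0.07, -0.019], "turn": [0, 0, 0]}, {"travel": [0, 0.07, -0.019], "turn": [0, 0, 0]}]'

```text
time: 24.3
position: [0.5092, -0.0399, 0.1672]
tool_rot: [0.072, 2.466, 1.873]
ft_force: [0.2, -0.8, -1.7]
grip_width: 0.2
grip_force: 40.0
```

```bash
./n.sh SA "(-150,0,190,35)"; cat > cop.py <<'E'
from h import *
import sys
for n in('side','scene'):
    im=ctrl.get_image(n).copy(); cv2.imwrite(f'pics/{n}{sys.argv[1]}.png',im[:,:,::-1]); c=cam(n)
    h=cv2.cvtColor(im,cv2.COLOR_RGB2HSV); m=cv2.inRange(h,np.array((6,125,90)),np.array((11,190,255))); 
    b=proj(c,[w(SA,(x,y-60,40)) for x,y in((-62,-62),(62,-62),(62,62),(-62,62))]).round().astype(np.int32); r=np.zeros_like(m); cv2.fillConvexPoly(r,b,255); m&=r
    m=cv2.morphologyEx(m,cv2.MORPH_OPEN,np.ones((2,2)))
    k=big(m); P=onplane(c,k,.045)-SA['p']; P=Rz(SA['yaw']).inv().apply(P)*1000; rr=cv2.minAreaRect(P[:,:2].astype(np.float32)); print(n,'coupon in pad frame',np.round(np.array(rr[0])+[0,60],1),np.round(rr[1],1),round(rr[2],1),'area',cv2.contourArea(k))
E
python3 cop.py 12
```

```text
grasp mm [-128.6   -1.1  167.8] yaw,pitch,phi [-0.  -0.4 74.4] grip 0.2 40.0 F [ 0.2 -0.8 -1.7] t 24.3 q [ 0.87  0.63 -0.3   1.77 -0.87  1.63  2.43]
travel mm [21.2 20.4 -5.4] turn [39.4  0.3  0.3] t 24.3
side coupon in pad frame [ 3.6 13.6] [58.5 40.1] 6.1 area 97.5
scene coupon in pad frame [  7.8 -18.7] [58.  41.8] 23.0 area 23.5
```

>>> step_arm --commands '[{"travel": [0.02, 0.02, -0.005], "turn": [8.4, 0, 0]}, {"travel": [0.02, 0.02, -0.005], "turn": [16.8, 0, 0]}, {"travel": [0.02, 0.02, -0.005], "turn": [25, 0, 0]}, {"travel": [0.02, 0.02, -0.005], "turn": [33.6, 0, 0]}, {"travel": [0.02, 0.02, -0.005], "turn": [42, 0, 0]}]'

```text
time: 24.9
position: [0.4878, -0.0382, 0.1844]
tool_rot: [0.096, 2.998, 0.867]
ft_force: [0.1, 0.3, -2.0]
grip_width: 0.198
grip_force: 40.0
```

>>> step_arm --commands '[{"travel": [0.01, 0.01, 0], "turn": [8.4, 0, 0]}, {"travel": [0.02, 0.02, 0], "turn": [16.8, 0, 0]}, {"travel": [0.03, 0.03, 0], "turn": [25, 0, 0]}, {"travel": [0.04, 0.04, 0], "turn": [33.6, 0, 0]}, {"travel": [0.05, 0.05, 0], "turn": [42, 0, 0]}]'

```text
time: 25.4
position: [0.44, 0.0081, 0.212]
tool_rot: [-0.1, -3.126, 0.267]
ft_force: [-0.4, 0.2, -1.9]
grip_width: 0.195
grip_force: 40.0
```

```bash
./n.sh SA "(-200,100,180,-45)"; python3 cop.py 13; ./n.sh ST "(0,-18,150,-45)"
```

```text
grasp mm [-200.7   45.   214.2] yaw,pitch,phi [-0.  -0.2 -9.8] grip 0.195 40.0 F [-0.4  0.2 -1.9] t 25.4 q [ 0.4  -0.08 -0.57  1.95  0.13  1.3   1.3 ]
travel mm [-0.5 58.7 24. ] turn [35.2  0.1 -0.1] t 25.4
side coupon in pad frame [3.  5.8] [58.2 59.9] 1.1 area 133.5
scene coupon in pad frame [ -1.2 -10.9] [58.4 58.9] 4.2 area 110.0
grasp mm [   5.5 -273.9  213.7] yaw,pitch,phi [ 2.3 -0.1 -9.5] grip 0.201 40.0 F [-0.4  0.8 -1.7] t 25.5 q [ 0.39 -0.08 -0.58  1.95  0.12  1.3   1.3 ]
travel mm [ -4.5 261.6  20.1] turn [35.5  1.1  2. ] t 25.5
```

The coupon lies copper up, about 3 mm from the pad's middle, with a 58 x 59 mm outline. I'll return the spatula to the stand.

```bash
cat > t3.py <<'E'
from sim import *
q=ctrl.get_state()['joint_positions']
run(q,180,[(ST,(0,-150,190),-30,0),(ST,(0,-18,150),-45,0),(ST,(0,-18,85),-45,0),(ST,(0,-18,85),-45,120)])
E
python3 t3.py; ./n.sh ST "(0,-150,190,-40)"
```

```text
180 (0, -150, 190) -30 [ 0.08  0.25 -0.82  1.8   0.52  1.59  0.62] err 0.0 margin 0.46
180 (0, -18, 150) -45 [-0.32  0.68 -0.76  1.49  0.72  1.92  0.31] err 0.0 margin 0.13
180 (0, -18, 85) -45 [-0.34  0.76 -0.74  1.52  0.75  1.84  0.25] err 0.0 margin 0.21
180 (0, -18, 85) -45 [-0.47  0.8  -0.75  1.27  0.74  2.04  0.29] err 0.0 margin 0.01
grasp mm [   5.5 -273.9  213.7] yaw,pitch,phi [ 2.3 -0.1 -9.5] grip 0.201 40.0 F [-0.4  0.8 -1.7] t 25.5 q [ 0.39 -0.08 -0.58  1.95  0.12  1.3   1.3 ]
travel mm [  0.7 125.1   2.6] turn [30.5  1.   2.1] t 25.5
```

Feasible, and the final retreat can be shorter.

>>> step_arm --commands '[{"travel": [0, 0.025, 0], "turn": [6.1, 0.2, 0.4]}, {"travel": [0, 0.05, 0], "turn": [12.2, 0.4, 0.8]}, {"travel": [0, 0.075, 0], "turn": [18.3, 0.6, 1.2]}, {"travel": [0, 0.1, 0], "turn": [24.4, 0.8, 1.6]}, {"travel": [0, 0.125, 0.002], "turn": [30.5, 1, 2.1]}]'

```text
time: 26.0
position: [0.4486, 0.1309, 0.1883]
tool_rot: [-0.153, -2.913, 1.065]
ft_force: [0.5, -1.3, -1.7]
grip_width: 0.2
grip_force: 40.0
```

```bash
./n.sh ST "(0,-18,150,-45)"
```

```text
grasp mm [   3.9 -156.   190. ] yaw,pitch,phi [ -0.8  -0.  -40.2] grip 0.2 40.0 F [ 0.5 -1.3 -1.7] t 26.0 q [-0.04  0.41 -0.8   1.73  0.66  1.75  0.49]
travel mm [  5.8 131.  -58.4] turn [ 4.8 -0.5 -0.6] t 26.0
```

>>> step_arm --commands '[{"travel": [0.002, 0.032, -0.015], "turn": [4.8, -0.5, -0.6]}, {"travel": [0.005, 0.065, -0.029], "turn": [4.8, -0.5, -0.6]}, {"travel": [0.005, 0.1, -0.044], "turn": [4.8, -0.5, -0.6]}, {"travel": [0.005, 0.13, -0.058], "turn": [4.8, -0.5, -0.6]}, {"travel": [0.005, 0.13, -0.058], "turn": [4.8, -0.5, -0.6]}]'

```text
time: 26.5
position: [0.456, 0.2705, 0.1459]
tool_rot: [-0.118, -2.868, 1.178]
ft_force: [0.1, 0.4, -1.5]
grip_width: 0.2
grip_force: 40.0
```

```bash
./n.sh ST "(0,-18,95,-45)"
```

```text
grasp mm [ -1.4 -16.1 147.4] yaw,pitch,phi [  0.3   0.4 -44.7] grip 0.2 40.0 F [ 0.1  0.4 -1.5] t 26.5 q [-0.34  0.71 -0.76  1.47  0.73  1.92  0.3 ]
travel mm [-1.8 35.5 38.6] turn [ 0.3 -0.1  0.5] t 26.5
```

>>> step_arm --commands '[{"travel": [-0.001, 0.012, 0.012], "turn": [0.3, -0.1, 0.5]}, {"travel": [-0.001, 0.024, 0.025], "turn": [0.3, -0.1, 0.5]}, {"travel": [-0.001, 0.036, 0.038], "turn": [0.3, -0.1, 0.5]}, {"travel": [-0.001, 0.036, 0.038], "turn": [0.3, -0.1, 0.5]}, {"travel": [-0.001, 0.036, 0.038], "turn": [0.3, -0.1, 0.5]}]'

```text
time: 27.0
position: [0.4588, 0.2649, 0.0976]
tool_rot: [-0.142, -2.871, 1.193]
ft_force: [-0.4, 0.4, -0.9]
grip_width: 0.201
grip_force: 40.0
```

```bash
./n.sh ST "(0,-17,86,-45)"
```

```text
grasp mm [  1.9 -21.5  99.2] yaw,pitch,phi [ -0.3  -0.4 -45.1] grip 0.201 40.0 F [-0.4  0.4 -0.9] t 27.0 q [-0.35  0.76 -0.74  1.5   0.76  1.86  0.25]
travel mm [ 2.  12.5  6.1] turn [-0.1  0.1 -0.5] t 27.0
```

>>> step_arm --commands '[{"travel": [0, 0.004, 0.003], "turn": [0, 0.2, -0.4]}, {"travel": [0, 0.008, 0.006], "turn": [0, 0.2, -0.4]}, {"travel": [0, 0.01, 0.007], "turn": [0, 0.2, -0.4]}, {"travel": [0, 0.01, 0.008], "turn": [0, 0.2, -0.4]}, {"travel": [0, 0.01, 0.008], "turn": [0, 0.2, -0.4]}]'

```text
time: 27.5
position: [0.459, 0.2674, 0.0853]
tool_rot: [-0.133, -2.868, 1.189]
ft_force: [0.2, -0.4, -1.3]
grip_width: 0.199
grip_force: 40.0
```

```bash
./n.sh ST "(0,-17,85,-45)"
```

```text
grasp mm [  1.8 -18.9  86.8] yaw,pitch,phi [ -0.1  -0.1 -45. ] grip 0.199 40.0 F [ 0.2 -0.4 -1.3] t 27.5 q [-0.35  0.78 -0.74  1.5   0.76  1.85  0.24]
travel mm [ 1.8  2.7 -0.1] turn [-0.  -0.  -0.1] t 27.5
```

>>> step_arm --commands '[{"travel": [0, 0.0006, 0.0006], "turn": [0, 0, 0]}, {"travel": [0, 0.0012, 0.0012], "turn": [0, 0, 0]}, {"travel": [0, 0.0018, 0.0018], "turn": [0, 0, 0]}, {"travel": [0, 0.0018, 0.0018], "turn": [0, 0, 0]}]'

```text
time: 27.9
position: [0.4591, 0.2674, 0.0836]
tool_rot: [-0.133, -2.868, 1.19]
ft_force: [-1.1, -0.4, 3.4]
grip_width: 0.198
grip_force: 40.0
```

```bash
./n.sh ST "(0,-17,85,-45)"
```

```text
grasp mm [  2.  -18.9  85.1] yaw,pitch,phi [ -0.1  -0.1 -45.1] grip 0.198 40.0 F [-1.1 -0.4  3.4] t 27.9 q [-0.35  0.78 -0.74  1.5   0.76  1.84  0.24]
travel mm [ 2.   1.4 -1.3] turn [-0.1  0.  -0.1] t 27.9
```

Contact. I release and retreat.

>>> step_arm --commands '[{"travel": [0, 0, 0], "turn": [0, 0, 0]}, {"travel": [0, 0, 0], "turn": [0, 0, 0]}, {"travel": [0, 0, 0], "turn": [0, 0, 0]}, {"travel": [0, 0, 0], "turn": [0, 0, 0]}, {"travel": [0, 0, 0], "turn": [0, 0, 0]}]' --gripper 0.7

```text
time: 28.4
position: [0.459, 0.2673, 0.0825]
tool_rot: [-0.133, -2.868, 1.189]
ft_force: [0.3, -0.1, 0.1]
grip_width: 0.565
grip_force: 0.0
```

>>> step_arm --commands '[{"travel": [0, 0, 0], "turn": [0, 0, 0]}, {"travel": [0, 0, 0], "turn": [0, 0, 0]}, {"travel": [0, 0, -0.025], "turn": [0, 0, 0]}, {"travel": [0, 0, -0.05], "turn": [0, 0, 0]}, {"travel": [0, 0, -0.075], "turn": [0, 0, 0]}]'

```text
time: 28.9
position: [0.4639, 0.3206, 0.1363]
tool_rot: [-0.133, -2.867, 1.189]
ft_force: [0.2, 0.7, -0.6]
grip_width: 0.697
grip_force: 0.0
```

>>> step_arm --commands '[{"travel": [0, -0.02, 0], "turn": [0, 0, 0]}, {"travel": [0, -0.02, 0], "turn": [0, 0, 0]}, {"travel": [0, -0.02, 0], "turn": [0, 0, 0]}, {"travel": [0, -0.02, 0], "turn": [0, 0, 0]}]'

```text
time: 29.3
position: [0.4625, 0.3058, 0.1489]
tool_rot: [-0.133, -2.867, 1.19]
ft_force: [0.4, -0.2, -0.2]
grip_width: 0.7
grip_force: 0.0
```

```bash
./n.sh ST; python3 cop.py 14; python3 - <<'E'
from h import *
c=cam('side'); im=ctrl.get_image('side').copy(); m=mask(im,(5,110,60),(17,255,230)); b=proj(c,[w(ST,(x,y,85)) for x,y in((-95,-60),(60,-60),(60,50),(-95,50))]).round().astype(np.int32); r=np.zeros_like(m); cv2.fillConvexPoly(r,b,255); m&=r
P=onplane(c,big(m),.085); P=Rz(ST['yaw']).inv().apply(P-ST['p'])*1000; print('handle in stand',[np.round(v,1) for v in cv2.minAreaRect(P[:,:2].astype(np.float32))])
E
```

```text
grasp mm [  1.9  19.6 150.5] yaw,pitch,phi [ -0.1  -0.  -45.1] grip 0.7 0.0 F [ 0.4 -0.2 -0.2] t 29.3 q [-0.41  0.77 -0.75  1.37  0.74  1.97  0.28]
side coupon in pad frame [4.7 4.9] [58.2 57.7] 6.1 area 132.0
scene coupon in pad frame [ -0.3 -10. ] [58.3 58.6] 0.7 area 132.5
handle in stand [array([-51.9, -20.7]), array([53. , 18.9]), np.float64(0.4)]
```

```bash
python3 -c "
from bench import ctrl
print(ctrl.close_job())"
```

```text
the job is handed in; nothing more can be done
None
```

I handed the job in at about 29.5 s of the 72 s. The coupon lies copper side up, about 3 mm from the pad's middle by camera, and the spatula lies released, lip up, on its stand. No verdict came back with the hand-in.

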